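Rehang the lift-off chamber door and reset its interlock

ROBOT

A 6-joint arm with a two-finger parallel gripper is mounted at the origin on a cart in front of the work surface, level with it; the furniture and walls round the work are solid. World frame = base frame: x ahead of the robot, y to its left, z up, the work surface at z = 0. Lengths are in m, angles in rad, forces in N, time in s.
With the tool pointing down it reaches from about 0.425 to 0.95 m from the base axis. Payload 3.5 kg.
Tool frame: the origin (TCP) lies midway between the tips of the shut fingers; the grasp point (between the pads) lies 19 mm behind it; z points along the fingers, y is the line along which they close (so a half turn about z gives the same grasp; the last joint's range is limited). The gripper opens to 85 mm and grips with 20 to 120 N. Pads are 22 mm wide; open, the fingers measure 114 mm over their backs; the gripper's body (76 mm by 85 mm) begins 54 mm behind the grasp point. The pads swing forward as they close: fully open they stand 13 mm farther back than shut.
Start: joints at [-1.302, 0.286, 1.577, -0, 1.279, -0.15], TCP at [0.275, -0.617, 0.231] pointing down, gripper open.
Joint ranges: [-2.77, 2.77], [-0.9, 2.22], [0.21, 2.48], [-1.53, 4.67], [0.24, 2.81], [-2.84, 2.84]. Speed limits (rad/s): [2.79, 2.79, 3.14, 3.14, 3.14, 3.14].

INTERFACE

Orientations are given as a unit quaternion [x, y, z, w].
In Python, from plant import ctrl gives the robot as it stands.
- The arm moves only by the tool send_rows, never from a script. Its argument "series" is a list that holds one entry, the list of rows, each a list of 7 numbers: the shift along the tool's x, y, z in cm, then the turn, a rotation vector about the tool's x, y, z in rad, then the opening, from -1 (shut) to 1 (fully open). In form: [[[x, y, z, rx, ry, rz, jaw], ...]]. A call has 1 to 10 rows; each row shifts and turns the commanded pose from where the row before left it, along the tool's axes as they then stand; what a row does not reach is not made up. A row lasts 1/8 s, in which the tool goes at most 62.5 mm and 10.7 degrees, less where a joint would pass 70% of its speed; a pose out of reach is approached as far as the arm can. A call is refused whole if a number of a shift passes 6.25 or a number of a turn 0.188, either way. A call with a gripper value outside its range is refused whole. The fingers move at their own pace and stop on an object; "force" is the grip in N (left out, the last holds). Time passes only in rows, so rows that do not move let the fingers close. It gives the time, the measured TCP pose, the force, the opening and the grip force at its end, in the units of the state.
- ctrl.get_state(): the state, without advancing time (a new reading comes with each control period).
- ctrl.read_camera(name): name is "side" or "top" or "wrist"; returns a dict with "img" (384x512x3 uint8, red, green, blue), "fx", "fy", "cx", "cy" (pixels), "k1" (the pictures are not rectified: a ray, as slopes to the right and down, at radius r is drawn at 1 + k1 r^2 times it, then the intrinsics apply), "R" (3x3) and "t" (3): a world point X has camera coordinates R X + t; the wrist camera has in their place "hand_eye" (4x4, takes a point from camera to tool coordinates, whose origin is the TCP and whose axes are the flange's). Camera axes: x right, y down, z forward; pixel columns grow to the right and rows downward; lengths in m; the calibration is good to about 2 mm. A picture is of the moment at which its call begins: read the wrist's pose just before it. There is no depth.
- ctrl.sign_off(): hands the job in; it is judged then, once.
The state is a dict: "time": time; "qpos": joint angles; "dq": joint speeds; "joint_efforts": joint torques, N m; "eef_pos": TCP position; "tcp_rot": TCP orientation; "contact_force": force on the tool from outside, world axes, zero at the start; "wrist_torque": the same for the moment, N m; "opening": opening from 0.0 (shut) to 1.0 (fully open); "finger_force": force on a finger pad.
Only numpy, scipy, OpenCV 4.12 (cv2) and the standard library are available. Lean on these libraries where they do the work, as an engineer would, in place of code of your own. Each camera call takes 0.05 s, during which the arm holds its last target. There are 200 camera calls.

TASK

Take the lift-off door out of its sloping stand and hang it on the sample chamber: lower it gently so that both hinge knuckles drop over the two upright pins together and sit fully down. Then swing the door fully shut and, to reset the door interlock, slide the safety catch on the chamber's roof fully aside, press the button it uncovered right down and leave the catch open. Do not shift or tip the loose bottles standing round about.

Things in the scene. Friction and masses are not known exactly. Their poses are not given: they have to be found in the camera images.
- door: White door panel 130 wide, 150 high, 10 mm thick, about 0.35 kg, dark window, two steel hinge knuckles (upright tubes) along one edge, bar handle on the outer face near the other. Origin: on the axis of the knuckle holes (mid-thickness), level with the panel's foot. z runs up that axis; panel from y = -12 to -142 mm; outer face x = -5, inner x = +5; handle at y -132, z 45 to 100, out to x -26.
- door_top (a point): Middle of the door's top edge (door x 0, y -75, z 150 mm), above the centre of mass; axes as the door's. Here the panel stands free of the stand's back plate for 60 mm down and can be gripped across its 10 mm thickness, the tool tilted in line with the panel.
- knuckle_low (a point): Centre of the lower mouth of the lower knuckle (door x 0, y 0, z 25 mm); axes as the door's. Knuckle: tube 22 mm outside, 12 mm hole right through, 20 mm high.
- knuckle_high (a point): The same for the upper knuckle (door z 105 mm, so it spans z 105 to 125).
- door_edge (a point): Point in the door's middle plane on its free edge, half way up (door x 0, y -142, z 75 mm).
- chamber: Grey open-fronted sample chamber, fixed, 100 deep, 130 wide, 172 mm high. Origin: centre of its underside; -x is the open front (roughly to the robot, rim at x = -50 mm), +y its left side, z up. Two brackets on the +y side carry the hinge pins. Shut, the door's axes are parallel to the chamber's; wide open (turned -90 degrees about z) it points straight out from the front, outer face to +y.
- pin_low (a point): Foot of the lower hinge pin, on the top of its bracket (39 mm above the worktop; chamber x -58, y +79 mm). The pin stands straight up from here: 10 mm diameter, 22 mm high, nearly flat on top (only a 0.5 mm chamfer). The knuckle is fully down when its lower mouth is here.
- pin_high (a point): Foot of the upper hinge pin, the same, straight above pin_low (119 mm above the worktop). Its bracket is 12 mm thick (from 107 to 119 mm) and 14 mm wide, so the lower knuckle must come in either between the lower pin's tip (61 mm) and this bracket, or from above everything.
- frame_edge (a point): Where door_edge is when the door hangs fully shut (chamber x -58, y -63, z 89 mm).
- stand: Fixed stand, base 120 x 110 mm; origin centre of its underside. Aluminium back plate 80 mm wide leaning 35 degrees off vertical, top to the stand's -x (the robot's side), with ledge and 13 mm lip at the foot. The door starts lying on it, outer face on the plate, foot on the ledge, knuckle edge at +y, so door z leans 35 degrees to -x; it slides out upward along its own z.
- amber_bottle: Amber bottle, blue cap, 56 mm diameter, 103 high, loose bystander; origin at centre of its underside.
- black_bottle: Black bottle, 60 mm diameter, 104 high, loose bystander; origin at centre of its underside.
- rinse_bottle: Clear bottle, 62 mm diameter, 110 high, loose bystander; origin at centre of its underside.
- catch (a joint): Safety catch on the chamber's roof: steel plate 58 x 46 x 4 mm that slides sideways along the chamber's +y. 0 = over the button (start), 0.05 m = fully aside at its stop. Sliding friction about 1.5 N; it stays where it is left. Plate top 196 mm above the worktop.
- catch_tab (a point): Middle of the top edge of the catch's upright tab (217 mm above the worktop, moves with the catch). The tab is 40 mm along the chamber's x, 6 mm thick along y, and stands 21 mm above the middle of the plate; push its -y side towards +y.
- button (a joint): Round push button, 28 mm diameter, on a spring, under the catch. 0 = up, 0.005 m = fully down, which takes about 4 N.
- button_top (a point): Centre of the button's top face (190 mm above the worktop when up; chamber x 0, y -26 mm). Rails 60 mm apart stand 6 mm higher on its chamber +x and -x sides.

How it is judged:
On the way, in this order (a step that is already met when the one before it is completed fails the run):
1. the door is lifted out of its stand (contact force between door and stand below 0.05 N and distance of door from where it was at the start of the episode above 0.04 m), for 0.1 s.
2. both knuckles are fully down on their pins (distance between knuckle_low and pin_low below 0.005 m and distance between knuckle_high and pin_high below 0.005 m), for 0.2 s.
3. the hung door is swung shut (all of step 2 and distance between door_edge and frame_edge below 0.015 m), for 0.2 s.
4. with the door shut, the catch is slid aside (all of step 3 and value of joint catch above 0.042 m), for 0.1 s.
5. the uncovered button is pressed down (all of step 4 and value of joint button above 0.004 m), for 0.1 s.
At the end, for the whole second after the job is handed in: Both knuckles are down over their pins (each lower mouth within 5 mm of its pin's foot), the door is shut (free edge within 15 mm of its shut place) and at rest, the catch is open (over 42 mm) and the button has been pressed and is up again (all of step 4 and linear speed of door below 0.02 m/s and angular speed of door below 0.1 rad/s and value of joint button below 0.001 m); the robot touches nothing.
It fails at once if the door is banged against the chamber (over 60 N) (contact force between door and chamber above 60 N).
It fails at once if a bystander bottle is shifted by more than 20 mm or tipped (distance of any of amber_bottle, black_bottle, rinse_bottle from where it was at the start of the episode above 0.02 m or angle between any of amber_bottle, black_bottle, rinse_bottle's own z axis and vertical above 0.3 rad).
It also fails if it takes over 67 s, if anything falls off the work surface, if the arm or the gripper's body presses on something with over 40 N, if the wrist force passes 120 N, or if a joint passes its speed limit or range.

## Working session

There is one attempt and no reset: what is moved stays moved. The work goes in short steps, Python scripts to look and compute and a tool call to move; the robot and the scene stay as the last step left them, time stands still between calls to the robot, and variables do not carry over. Pictures are saved under pics/ and viewed, at most 10 in all, crops included, and the job is handed in when it is done.

Besides the shell and the picture viewer there is one more tool, called after "Call:" by a JSON object that holds its "method" and its "body". send_rows: Moves the arm, as the interface text tells. Its arguments: {"type":"object","properties":{"series":{"type":"array"},"force":{"type":"number"}},"required":["series"]}

```bash
ls; mkdir -p pics; python3 - <<'E'
from plant import ctrl
import cv2,numpy as np
s=ctrl.get_state(); print({k:np.round(v,3) for k,v in s.items()})
for n in ("side","top"):
    c=ctrl.read_camera(n); cv2.imwrite(f"pics/{n}0.png",c["img"][:,:,::-1]); np.savez(f"pics/{n}0.npz",**c)
    print(n,{k:np.round(c[k],3).tolist() for k in c if k!="img"}, np.round(-c["R"].T@c["t"],3))
E
```

```text
pics
{'time': np.float64(0.0), 'qpos': array([-1.302,  0.287,  1.578,  0.   ,  1.279, -0.15 ]), 'dq': array([ 0.001, -0.002, -0.   , -0.003,  0.002,  0.001]), 'joint_efforts': array([ 1.0000e-03, -4.0598e+01, -2.9263e+01, -0.0000e+00,  6.0000e-03,
       -0.0000e+00]), 'eef_pos': array([ 0.274, -0.616,  0.23 ]), 'tcp_rot': array([ 0.978,  0.208, -0.   , -0.001]), 'contact_force': array([-0.323,  0.095,  0.521]), 'wrist_torque': array([ 0.006, -0.015,  0.   ]), 'finger_force': np.float64(0.0), 'opening': np.float64(0.999)}
side {'fx': 481.035, 'fy': 481.035, 'cx': 248.279, 'cy': 188.448, 'k1': -0.114, 'R': [[0.999, -0.046, -0.008], [-0.041, -0.779, -0.625], [0.022, 0.625, -0.78]], 't': [-0.503, 0.173, 1.621]} [ 0.473 -0.901  1.369]
top {'fx': 375.614, 'fy': 375.614, 'cx': 250.811, 'cy': 194.138, 'k1': -0.023, 'R': [[-0.019, -1.0, -0.007], [-0.991, 0.02, -0.136], [0.136, 0.004, -0.991]], 't': [0.077, 0.516, 1.642]} [0.29  0.059 1.697]
```

View pics/side0.png

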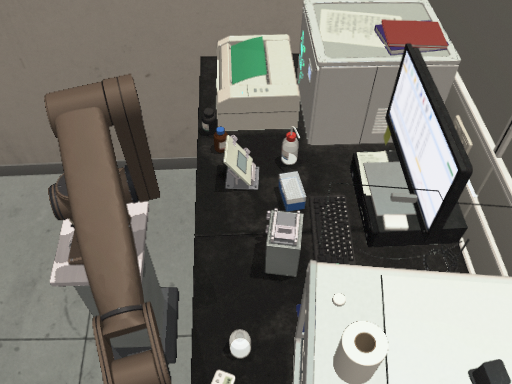

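View pics/top0.png

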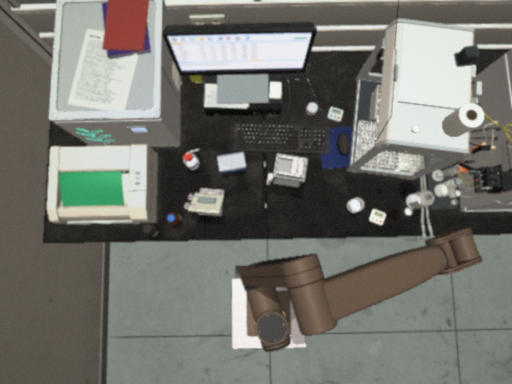

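The side view shows the door in its stand near (240,163) and the chamber near (284,240). In the top view they are at (207,203) and (290,170). I'll enlarge both for pixel measurements.

```bash
cat > h.py <<'E'
import numpy as np,cv2
from scipy.spatial.transform import Rotation as Ro
def ray(c,uv):
    K=np.array([[c["fx"],0,c["cx"]],[0,c["fy"],c["cy"]],[0,0,1.]])
    n=cv2.undistortPoints(np.array(uv,float).reshape(-1,1,2),K,np.array([float(c["k1"]),0,0,0])).reshape(-1,2)
    # k1 model is applied on the ideal slopes, same as OpenCV
    d=np.c_[n,np.ones(len(n))]@c["R"]; o=-c["R"].T@c["t"]
    return o,d/np.linalg.norm(d,axis=1)[:,None]
def plane(c,uv,z):
    o,d=ray(c,uv); return o+d*((z-o[2])/d[:,2])[:,None]
def tri(cs,uvs):
    A=np.zeros((3,3));b=np.zeros(3);L=[]
    for c,uv in zip(cs,uvs):
        o,d=ray(c,[uv]);P=np.eye(3)-np.outer(d[0],d[0]);A+=P;b+=P@o;L.append((o,P))
    X=np.linalg.solve(A,b);return X,[np.linalg.norm(P@(X-o)) for o,P in L]
def proj(c,X):
    K=np.array([[c["fx"],0,c["cx"]],[0,c["fy"],c["cy"]],[0,0,1.]])
    return cv2.projectPoints(np.array(X,float).reshape(-1,3),cv2.Rodrigues(np.array(c["R"]))[0],np.array(c["t"],float),K,np.array([float(c["k1"]),0,0,0]))[0].reshape(-1,2)
E
python3 - <<'E'
from h import *
s=np.load("pics/side0.npz");t=np.load("pics/top0.npz")
a=cv2.resize(s["img"][205:285,255:315],None,fx=7,fy=7,interpolation=cv2.INTER_CUBIC) #420x560
a2=cv2.resize(s["img"][130:195,215:270],None,fx=6.5,fy=6.5,interpolation=cv2.INTER_CUBIC)
b=cv2.resize(t["img"][145:195,262:317],None,fx=7,fy=7,interpolation=cv2.INTER_CUBIC)
b2=cv2.resize(t["img"][182:222,182:232],None,fx=7,fy=7,interpolation=cv2.INTER_CUBIC)
W=np.zeros((600,800,3),np.uint8)
W[:560,:420]=a; W[:280,420:770]=b2[:, :350]; W[285:285+315,420:800]=b[:315,:380]
cv2.imwrite("pics/crop1.png",W[:,:,::-1]); cv2.imwrite("pics/crop2.png",a2[:,:,::-1])
print(plane(t,[(290,158),(207,200)],0.19))
E
```

```text
[[ 0.64256149 -0.09786459  0.19      ]
 [ 0.47580113  0.24351591  0.19      ]]
```

View pics/crop1.png

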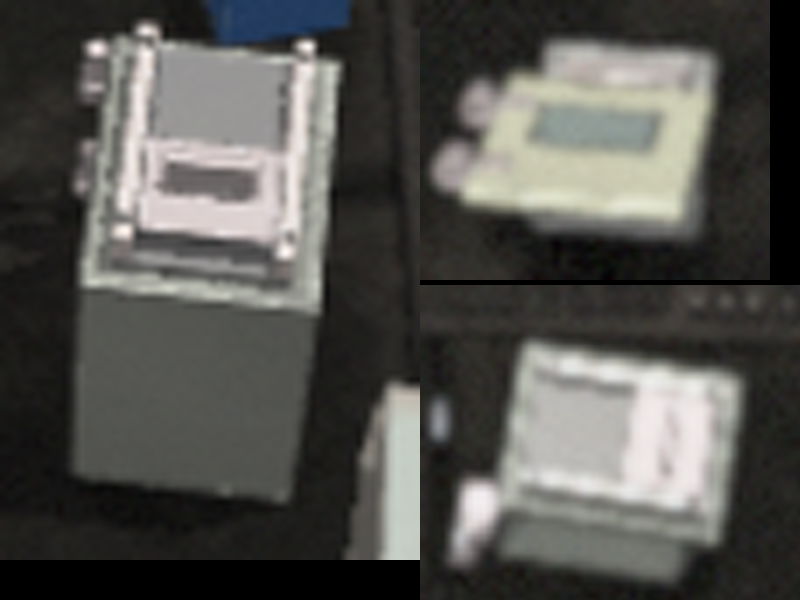

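The roof corners, front foot edge and knuckles are visible in both crops, so I can compute rough poses.

```bash
python3 - <<'E'
from h import *
np.set_printoptions(precision=4,suppress=True)
s=np.load("pics/side0.npz");t=np.load("pics/top0.npz")
S=lambda p:(p[0]/7+255-.43,p[1]/7+205-.43)
T1=lambda p:((p[0]-420)/7+262-.43,(p[1]-285)/7+145-.43)
T2=lambda p:((p[0]-420)/7+182-.43,p[1]/7+182-.43)
rs=[(112,38),(341,62),(318,312),(85,284)]
rt=[(500,515),(523,343),(743,378),(718,545)]
a=plane(s,[S(p) for p in rs],.172);b=plane(t,[T1(p) for p in rt],.172)
print("roof side\n",a,"\ntop\n",b,a.mean(0),b.mean(0))
for r in(a,b):
    print("sizes",[np.linalg.norm(r[i]-r[(i+1)%4]) for i in range(4)], "yaw",np.arctan2(*(r[1]+r[2]-r[0]-r[3])[[1,0]]))
print("foot",plane(s,[S((72,475)),S((290,500))],0.))
# door: foot height & top height guess: top corners z ~ .03+.123
print("door foot",plane(t,[T2((497,75)),T2((716,90))],.05))
print("door top",plane(t,[T2((685,218)),T2((462,205))],.165))
print("kn",plane(t,[T2((478,100)),T2((450,165))],.1))
c=__import__("plant").ctrl.read_camera("wrist");print(c["hand_eye"],c["fx"],c["cx"],c["cy"],c["k1"])
E
```

```text
roof side
 [[ 0.5723 -0.0311  0.172 ]
 [ 0.6715 -0.0493  0.172 ]
 [ 0.6472 -0.1758  0.172 ]
 [ 0.5517 -0.1571  0.172 ]] 
top
 [[ 0.5663 -0.0269  0.172 ]
 [ 0.6698 -0.0434  0.172 ]
 [ 0.6459 -0.1733  0.172 ]
 [ 0.5458 -0.1546  0.172 ]] [ 0.6107 -0.1033  0.172 ] [ 0.607  -0.0996  0.172 ]
sizes [np.float64(0.10080433088221531), np.float64(0.12879398460325048), np.float64(0.09733833211412843), np.float64(0.12768122711914742)] yaw -0.1875641357667663
sizes [np.float64(0.10484169025497538), np.float64(0.13204526448428186), np.float64(0.10183581082600825), np.float64(0.12927671605384874)] yaw -0.17141733313366772
foot [[ 0.55   -0.1526  0.    ]
 [ 0.6484 -0.1707  0.    ]]
door foot [[0.5288 0.3246 0.05  ]
 [0.5164 0.1858 0.05  ]]
door top [[0.4254 0.1958 0.165 ]
 [0.4356 0.3265 0.165 ]]
kn [[0.5063 0.3282 0.1   ]
 [0.4665 0.3453 0.1   ]]
[[-0.0012 -0.957  -0.2899  0.0743]
 [ 1.     -0.0013  0.0002 -0.0012]
 [-0.0005 -0.2899  0.957  -0.1421]
 [ 0.      0.      0.      1.    ]] 330.7253783555164 253.12337202436308 190.41425390942018 -0.09368779784653265
```

View pics/crop2.png

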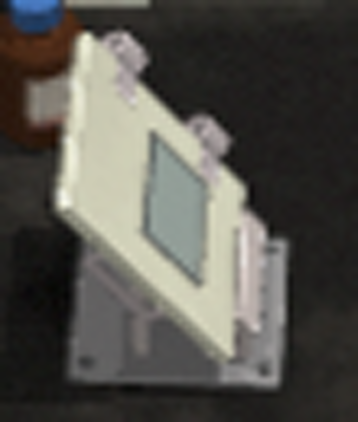

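Crop 2 shows the door lying inner face up in its stand, its knuckle edge at +y and the amber bottle just beyond it. Next I'll move the wrist camera over the hinge.

```bash
cat >> h.py <<'E'
from scipy.linalg import logm,expm
from plant import ctrl
np.set_printoptions(precision=4,suppress=True)
def pose():
    s=ctrl.get_state();T=np.eye(4);T[:3,:3]=Ro.from_quat(s["tcp_rot"]).as_matrix();T[:3,3]=s["eef_pos"];return T
def mk(x,z,p):  # tool x and z directions, position
    T=np.eye(4);z=np.array(z,float)/np.linalg.norm(z);x=np.array(x,float);x=x-z*(x@z);x/=np.linalg.norm(x)
    T[:3,:3]=np.c_[x,np.cross(z,x),z];T[:3,3]=p;return T
def row(Tt,T=None,vmax=.055,wmax=.17,N=0):
    "screw motion: one row to be repeated N times"
    T=pose() if T is None else T
    D=np.linalg.inv(T)@Tt;a=np.linalg.norm(Ro.from_matrix(D[:3,:3]).as_rotvec())
    N=N or int(max(1,np.ceil(np.linalg.norm(D[:3,3])/vmax),np.ceil(a/wmax)))
    E=np.real(expm(np.real(logm(D))/N))
    r=np.r_[E[:3,3]*100,Ro.from_matrix(E[:3,:3]).as_rotvec()]
    mid=T@np.linalg.matrix_power(E,N//2)
    print("N",N,"row",np.round(r,3).tolist(),"mid",mid[:3,3]);return N,r
def wrist(name):
    T=pose();c=dict(ctrl.read_camera("wrist"));M=np.linalg.inv(T@c["hand_eye"]);c["R"]=M[:3,:3];c["t"]=M[:3,3];c["T"]=T
    np.savez(f"pics/{name}.npz",**c);cv2.imwrite(f"pics/{name}.png",c["img"][:,:,::-1]);return c
E
python3 - <<'E'
from h import *
row(mk([0,1,0],[0,0,-1],[.50,0.0,.31]))
E
```

```text
N 13 row [5.144, -1.42, -0.611, -0.0, -0.0, -0.089] mid [ 0.4688 -0.3664  0.2671]
```

Call:
{"method": "send_rows", "body": {"series": [[[4.16, -4.28, -0.73, 0, 0, 0, 1], [4.16, -4.28, -0.73, 0, 0, 0, 1], [4.16, -4.28, -0.73, 0, 0, 0, 1], [4.16, -4.28, -0.73, 0, 0, 0, 1], [4.16, -4.28, -0.73, 0, 0, 0, 1], [4.16, -4.28, -0.73, 0, 0, 0, 1], [4.16, -4.28, -0.73, 0, 0, 0, 1], [4.16, -4.28, -0.73, 0, 0, 0, 1], [4.16, -4.28, -0.73, 0, 0, 0, 1], [4.16, -4.28, -0.73, 0, 0, 0, 1]]]}}

```text
time: 1.4
eef_pos: [0.4807, -0.0545, 0.3045]
tcp_rot: [0.978, 0.208, 0.0, 0.0]
contact_force: [1.2, -0.2, -0.5]
opening: 1.001
finger_force: 0.0
```

Call:
{"method": "send_rows", "body": {"series": [[[4.16, -4.28, -0.73, 0, 0, 0, 1], [0, 0, 0, 0, 0, -0.165, 1], [0, 0, 0, 0, 0, -0.165, 1], [0, 0, 0, 0, 0, -0.165, 1], [0, 0, 0, 0, 0, -0.165, 1], [0, 0, 0, 0, 0, -0.165, 1], [0, 0, 0, 0, 0, -0.165, 1], [0, 0, 0, 0, 0, -0.165, 1], [0, 0, 0, 0, 0, 0, 1]]]}}

```text
time: 2.52
eef_pos: [0.5009, -0.0004, 0.3113]
tcp_rot: [0.707, 0.707, -0.0, -0.0]
contact_force: [0.4, -0.4, 0.1]
opening: 1.001
finger_force: 0.0
```

```bash
python3 - <<'E'
from h import *
c=wrist("w1");print(c["T"][:3,3],Ro.from_matrix(c["T"][:3,:3]).as_quat(),ctrl.get_state()["qpos"],ctrl.get_state()["time"])
E
```

```text
[ 0.5009 -0.0004  0.3113] [ 0.7067  0.7075 -0.0002 -0.0003] [-0.2036 -0.1586  1.8993  0.      1.4014 -0.2038] 2.575
```

View pics/w1.png

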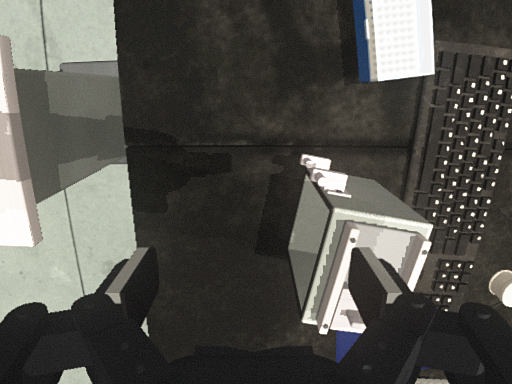

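The view shows the chamber with its hinge brackets near (318,165) and (330,182), and the roof catch at about (375,280). Next is the door.

Call:
{"method": "send_rows", "body": {"series": [[[5, -1.5, -0.5, 0, 0, 0, 1], [5, -1.5, -0.5, 0, 0, 0, 1], [5, -1.5, -0.5, 0, 0, 0, 1], [5, -1.5, -0.5, 0, 0, 0, 1], [0, 0, 0, 0, 0, 0, 1]]]}}

```text
time: 3.2
eef_pos: [0.4395, 0.202, 0.3322]
tcp_rot: [0.705, 0.709, 0.001, 0.0]
contact_force: [-0.1, -0.4, 0.1]
opening: 0.996
finger_force: 0.0
```

```bash
python3 - <<'E'
from h import *
c=wrist("w2");print(c["T"][:3,3],ctrl.get_state()["qpos"])
# zoomed pin crop beside for one view
w1=np.load("pics/w1.npz")["img"]
a=cv2.resize(c["img"][60:330,110:410],None,fx=1.8,fy=1.8,interpolation=cv2.INTER_CUBIC)
b=cv2.resize(w1[145:215,290:350],None,fx=4,fy=4,interpolation=cv2.INTER_CUBIC)
W=np.zeros((490,790,3),np.uint8);W[:a.shape[0],:540]=a;W[:280,545:785]=b
cv2.imwrite("pics/v2.png",W[:,:,::-1])
E
```

```text
[0.4395 0.202  0.3322] [ 0.2175 -0.2105  1.9074 -0.0004  1.4443  0.2131]
```

View pics/v2.png

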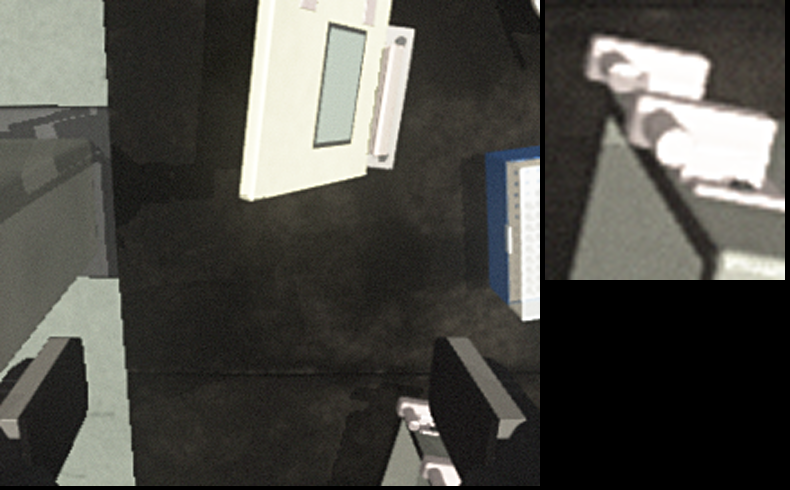

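The view shows the door panel with its near lower corner at crop (248,197) and its foot ledge at the right. The pin tips appear in the inset at (673,150) and (628,77). Now I'll get the panel corners by colour mask.

```bash
python3 - <<'E'
from h import *
w1=dict(np.load("pics/w1.npz"));c=dict(np.load("pics/w2.npz"))
print("pin hi tip",plane(w1,[(322-.3,182.2)],.141),"lo tip",plane(w1,[(310.5,163.7)],.061))
hsv=cv2.cvtColor(c["img"],cv2.COLOR_RGB2HSV);i=c["img"].astype(int)
m=((i[:,:,0]>170)&(i[:,:,0]-i[:,:,2]>12)).astype(np.uint8)*255
m=cv2.morphologyEx(m,cv2.MORPH_OPEN,np.ones((3,3)));n,l,s,ce=cv2.connectedComponentsWithStats(m)
k=1+np.argmax(s[1:,4]);print(s[k],ce[k])
h=cv2.convexHull(cv2.findContours((l==k).astype(np.uint8),0,2)[0][0])
for e in(3,6): print(cv2.approxPolyDP(h,e,True).reshape(-1,2).tolist())
a=cv2.resize(c["img"][0:190,190:370],None,fx=3,fy=3,interpolation=cv2.INTER_CUBIC)
b=cv2.cvtColor(cv2.resize((l==k).astype(np.uint8)*255,None,fx=.5,fy=.5),cv2.COLOR_GRAY2RGB)
W=np.zeros((570,800,3),np.uint8);W[:,:540]=a;W[:192,542:798]=b;cv2.imwrite("pics/v3.png",W[:,:,::-1])
E
```

```text
pin hi tip [[ 0.5683 -0.0116  0.141 ]] lo tip [[ 0.5706 -0.0105  0.061 ]]
[ 251   23   76  147 6212] [285.6702 103.0546]
[[275, 23], [309, 39], [325, 59], [326, 91], [318, 142], [311, 157], [251, 169], [265, 36]]
[[275, 23], [309, 39], [325, 59], [318, 142], [311, 157], [251, 169], [265, 36]]
```

View pics/v3.png

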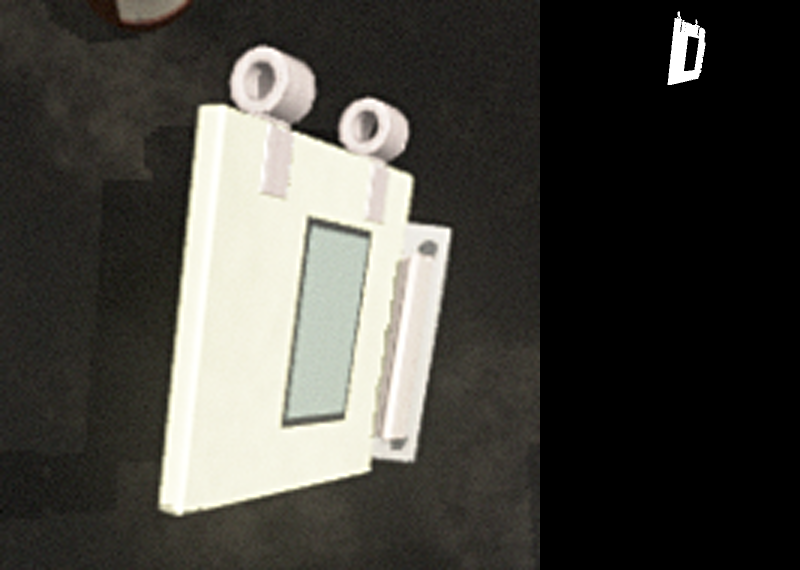

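The door is clear in this crop. The inner face corners are at (226,108), (183,514), (371,470) and (413,178), and the knuckle bores are at (261,80) and (369,127). I'll solve for the pose.

```bash
python3 - <<'E'
from h import *
c=dict(np.load("pics/w2.npz"))
O=np.array([[5,-12,150],[5,-142,150],[5,-142,0],[5,-12,0],[-5,-12,150],[-5,-142,150],[0,0,125],[0,0,45]])/1000.
I=np.array([[226,108],[183,514],[371,470],[413,178],[201,105],[160,508],[261,80],[369,127]])/3.+[190-.33,-.33]
K=np.array([[c["fx"],0,c["cx"]],[0,c["fy"],c["cy"]],[0,0,1.]]);d=np.array([float(c["k1"]),0,0,0])
ok,r,t=cv2.solvePnP(O,I,K,d)
e=cv2.projectPoints(O,r,t,K,d)[0].reshape(-1,2)-I;print(e)
D=np.eye(4);D[:3,:3]=cv2.Rodrigues(r)[0];D[:3,3]=t.ravel()
M=np.linalg.inv(np.r_[np.c_[c["R"],c["t"]],[[0,0,0,1]]]);D=M@D;print(D)
z=D[:3,2];print("lean",np.degrees(np.arccos(z[2])),"yaw y",np.degrees(np.arctan2(D[1,1],D[0,1])),"door y vert",D[2,1])
print("top",D@[0,-.075,.15,1],"foot",D@[0,-.077,0,1])
# regularised: exact 35 deg lean, horizontal y
yaw=np.arctan2(D[1,1],D[0,1])-np.pi/2;R=Ro.from_euler("zy",[yaw,-35],degrees=False).as_matrix() if 0 else (Ro.from_euler("z",yaw)*Ro.from_euler("y",-np.radians(35))).as_matrix()
# PnP position along ray with fixed rotation: linear least squares
n=cv2.undistortPoints(I.reshape(-1,1,2),K,d).reshape(-1,2);A=[];b=[]
for (u,v),o in zip(n,O):
    q=c["R"]@R@o; A+=[[1,0,-u],[0,1,-v]]; b+=[u*q[2]-q[0],v*q[2]-q[1]]
tt=np.linalg.lstsq(np.array(A),np.array(b),rcond=None)[0]
p=c["R"].T@(tt-c["t"]);D2=np.eye(4);D2[:3,:3]=R;D2[:3,3]=p;print(D2,"top",D2@[0,-.075,.15,1],"yaw",yaw)
ee=proj(c,(R@O.T).T+p)-I;print(ee)
np.save("door0.npy",D2)
S=dict(np.load("pics/side0.npz"));Tp=dict(np.load("pics/top0.npz"))
X=(R@O.T).T+p;print("side px",(proj(S,X)-[215,130])*6.5+3,"\ntop px",(proj(Tp,X)-[182,182])*7+[423,3])
E
```

```text
[[ 0.5823 -0.7703]
 [ 0.0079  0.0472]
 [-0.0941  0.26  ]
 [ 1.0871 -0.599 ]
 [ 0.02    0.201 ]
 [-0.1719 -0.0999]
 [-0.1624  0.8545]
 [-1.2966  0.0999]]
[[ 0.8126  0.1024 -0.5738  0.5337]
 [-0.0854  0.9947  0.0567  0.3317]
 [ 0.5766  0.0029  0.8171  0.0222]
 [ 0.      0.      0.      1.    ]]
lean 35.209350845097156 yaw y 84.12235370745613 door y vert 0.002941986553631727
top [0.4399 0.2656 0.1446 1.    ] foot [0.5258 0.2551 0.022  1.    ]
[[ 0.8148  0.1024 -0.5706  0.5334]
 [-0.0839  0.9947  0.0587  0.3315]
 [ 0.5736  0.      0.8192  0.022 ]
 [ 0.      0.      0.      1.    ]] top [0.4401 0.2657 0.1449 1.    ] yaw -0.10258428007252829
[[ 0.796  -0.9567]
 [ 0.193   0.0298]
 [-0.2847  0.4068]
 [ 0.8256 -0.456 ]
 [ 0.2017  0.0284]
 [-0.0247 -0.1   ]
 [-0.0566  0.7532]
 [-1.4485  0.1819]]
side px [[ 93.8628  31.9581]
 [ 73.4311 207.3555]
 [237.9894 361.4439]
 [249.8914 187.726 ]
 [ 79.4983  38.8394]
 [ 58.4082 214.0772]
 [115.5019  47.0779]
 [198.9296 130.5235]] 
top px [[464.6491 182.4794]
 [682.6488 200.5765]
 [712.6213  85.4009]
 [511.7075  68.937 ]
 [464.8633 197.1069]
 [682.2214 215.1794]
 [453.368  167.8402]
 [479.5124 106.5461]]
```

```bash
cat >> h.py <<'E'
DT=np.array([[0,1,0,0],[1,0,0,0],[0,0,-1,0],[0,0,0,1.]])  # tool axes in door axes
def grip(D,y=-.075,z=.11,x=0):
    G=DT.copy();G[:3,3]=[x,y,z];return D@G
E
python3 - <<'E'
from h import *
D=np.load("door0.npy");row(grip(D,z=.20));print(grip(D,z=.20)[:3,3])
E
```

```text
N 4 row [1.718, -1.601, 3.418, -0.152, -0.008, 0.026] mid [0.4137 0.2348 0.2613]
[0.4116 0.2687 0.1859]
```

Call:
{"method": "send_rows", "body": {"series": [[[1.718, -1.6, 3.418, -0.152, -0.008, 0.026, 0], [1.718, -1.6, 3.418, -0.152, -0.008, 0.026, 0], [1.718, -1.6, 3.418, -0.152, -0.008, 0.026, 0], [1.718, -1.6, 3.418, -0.152, -0.008, 0.026, 0], [0, 0, 0, 0, 0, 0, 0]]]}}

```text
time: 3.88
eef_pos: [0.4097, 0.2615, 0.1871]
tcp_rot: [0.712, 0.643, 0.185, 0.215]
contact_force: [0.5, -0.6, -0.4]
opening: 0.502
finger_force: 0.0
```

```bash
python3 - <<'E'
from h import *
D=np.load("door0.npy");row(grip(D,z=.11));print(ctrl.get_state()["qpos"])
E
```

```text
N 2 row [0.406, 0.135, 4.578, -0.018, 0.006, 0.002] mid [0.436  0.2624 0.1494]
[ 0.5307 -0.2933  2.3153 -0.5296  0.7165  0.9657]
```

Call:
{"method": "send_rows", "body": {"series": [[[0.81, 0.27, 0.1, -0.036, 0.012, 0.004, 0], [0, 0, 2.25, 0, 0, 0, 0], [0, 0, 2.25, 0, 0, 0, 0], [0, 0, 2.25, 0, 0, 0, 0], [0, 0, 2.25, 0, 0, 0, 0], [0, 0, 0, 0, 0, 0, 0]]]}}

```text
time: 4.62
eef_pos: [0.4706, 0.2644, 0.1202]
tcp_rot: [0.709, 0.636, 0.205, 0.225]
contact_force: [-0.9, 0.3, -0.1]
opening: 0.503
finger_force: 0.0
```

```bash
python3 - <<'E'
from h import *
D=np.load("door0.npy");row(grip(D,z=.11),N=1);print(ctrl.get_state()["qpos"],ctrl.get_state()["contact_force"])
E
```

```text
N 1 row [-0.189, -1.081, 0.224, 0.008, -0.002, -0.006] mid [0.4706 0.2644 0.1202]
[ 0.4695 -0.0653  2.2776 -0.7156  0.4971  1.1414] [-0.8755  0.2501 -0.1211]
```

Call:
{"method": "send_rows", "body": {"series": [[[0, 0, 0, 0, 0, 0, 0], [0, 0, 0, 0, 0, 0, 0]]]}}

```text
time: 4.88
eef_pos: [0.4691, 0.2662, 0.1211]
tcp_rot: [0.708, 0.637, 0.207, 0.225]
contact_force: [0.6, -0.7, 0.5]
opening: 0.501
finger_force: 0.0
```

```bash
python3 - <<'E'
from h import *
D=np.load("door0.npy");row(grip(D,z=.11),N=1);print(pose()[:3,3])
E
```

```text
N 1 row [-0.348, -1.002, 0.388, 0.011, -0.005, -0.005] mid [0.4691 0.2662 0.1211]
[0.4691 0.2662 0.1211]
```

Call:
{"method": "send_rows", "body": {"series": [[[-0.35, -1.0, 0.3, 0.011, -0.005, -0.005, 0], [0, 0, 0, 0, 0, 0, 0], [0, 0, 0, 0, 0, 0, 0], [0, 0, 0, 0, 0, 0, 0]]]}}

```text
time: 5.38
eef_pos: [0.4618, 0.2634, 0.1114]
tcp_rot: [0.708, 0.64, 0.201, 0.223]
contact_force: [0.3, 0.3, 0.2]
opening: 0.499
finger_force: 0.0
```

```bash
python3 - <<'E'
from h import *
D=np.load("door0.npy");row(grip(D,z=.11),N=1);print(pose()[:3,3],ctrl.get_state()["contact_force"])
c=wrist("w3")
cv2.imwrite("pics/v4.png",cv2.resize(c["img"],None,fx=1.5,fy=1.5)[:,:,::-1])
E
```

```text
N 1 row [0.008, 0.138, 0.007, -0.002, -0.0, 0.002] mid [0.4618 0.2634 0.1114]
[0.4618 0.2634 0.1114] [0.3163 0.3382 0.2106]
```

View pics/v4.png

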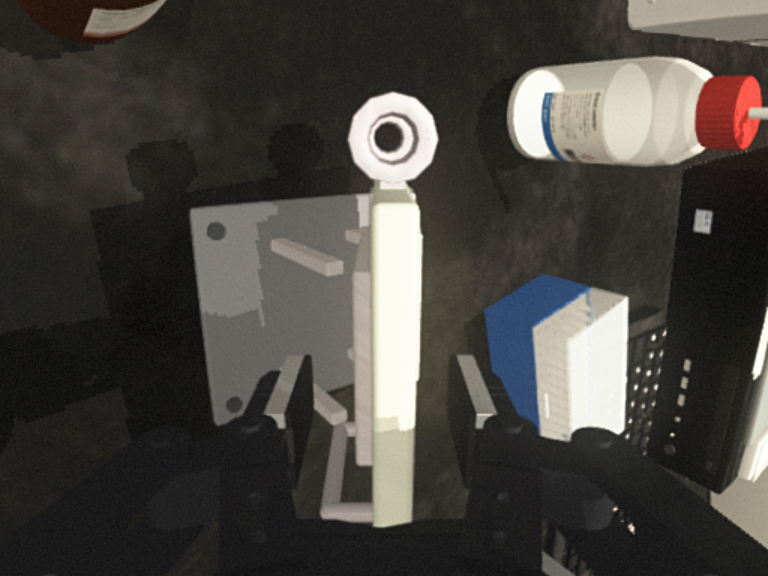

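Here I'm looking straight down both bores at (393,137), and the door panel stands between the fingers about 2 mm off centre. I'll centre and close.

Call:
{"method": "send_rows", "body": {"series": [[[0, 0.17, 0, 0, 0, 0, 0], [0, 0, 0, 0, 0, 0, -0.4], [0, 0, 0, 0, 0, 0, -0.6], [0, 0, 0, 0, 0, 0, -0.8], [0, 0, 0, 0, 0, 0, -1], [0, 0, 0, 0, 0, 0, -1], [0, 0, 0, 0, 0, 0, -1]]], "force": 70}}

```text
time: 6.3
eef_pos: [0.4639, 0.2634, 0.113]
tcp_rot: [0.708, 0.64, 0.201, 0.223]
contact_force: [5.0, -1.3, 1.3]
opening: 0.111
finger_force: 67.9
```

Call:
{"method": "send_rows", "body": {"series": [[[0, 0, -0.5, 0, 0, 0, -1], [0, 0, -1, 0, 0, 0, -1], [0, 0, -2, 0, 0, 0, -1], [0, 0, -2, 0, 0, 0, -1], [0, 0, -2, 0, 0, 0, -1], [0, 0, -2, 0, 0, 0, -1], [0, 0, 0, 0, 0, 0, -1], [0, 0, 0, 0, 0, 0, -1]]]}}

```text
time: 7.3
eef_pos: [0.4078, 0.268, 0.1877]
tcp_rot: [0.708, 0.64, 0.199, 0.222]
contact_force: [-0.2, 0.2, -3.0]
opening: 0.107
finger_force: 69.4
```

```bash
python3 - <<'E'
from h import *
c=wrist("w4");print(c["T"],ctrl.get_state()["qpos"],ctrl.get_state()["contact_force"])
# bore of upper knuckle: dark blob inside bright ring near (262,91)
i=c["img"];g=cv2.cvtColor(i,cv2.COLOR_RGB2GRAY)
cv2.imwrite("pics/b4.png",cv2.resize(g[50:130,222:302],None,fx=5,fy=5))
for th in(90,120,150,180):
    m=(g[50:130,222:302]>th).astype(np.uint8)
    cs,h=cv2.findContours(m,cv2.RETR_CCOMP,cv2.CHAIN_APPROX_NONE)
    for k,q in enumerate(cs):
        if len(q)>25:
            e=cv2.fitEllipse(q);print(th,"hole" if h[0][k][3]>=0 else "outer",np.array(e[0])+[222,50],e[1])
E
```

```text
[[ 0.1021  0.8184  0.5655  0.4078]
 [ 0.9948 -0.0823 -0.0605  0.268 ]
 [-0.003   0.5687 -0.8226  0.1877]
 [ 0.      0.      0.      1.    ]] [ 0.5525 -0.2946  2.3231 -0.5736  0.6971  1.0219] [ 0.3019 -0.8138 -3.0642]
90 outer [251.7504  96.2772] (58.35152053833008, 74.17154693603516)
90 hole [254.0266  90.7879] (19.41757583618164, 19.870481491088867)
120 outer [251.7898  96.3529] (58.063072204589844, 73.92048645019531)
120 hole [254.0575  90.8982] (19.738845825195312, 20.672475814819336)
120 hole [254.303   91.2492] (30.086246490478516, 32.40691375732422)
150 outer [251.738   96.4927] (57.70854568481445, 73.64613342285156)
150 hole [254.2334  90.8799] (20.17826271057129, 21.792959213256836)
150 hole [253.9764  91.4478] (31.273025512695312, 33.17975616455078)
180 outer [251.819   95.4683] (57.86336135864258, 70.94277954101562)
180 hole [254.2023  90.8506] (20.904647827148438, 22.201244354248047)
180 hole [253.8017  91.4551] (31.772184371948242, 34.036258697509766)
```

Call:
{"method": "send_rows", "body": {"series": [[[0, 1.9, -2.75, 0, 0, 0, -1], [0, 1.9, -2.75, 0, 0, 0, -1], [0, 1.9, -2.75, 0, 0, 0, -1], [0, 0, 0, 0, 0, 0, -1], [0, 0, 0, 0, 0, 0, -1]]]}}

```text
time: 7.98
eef_pos: [0.4078, 0.2682, 0.2874]
tcp_rot: [0.708, 0.64, 0.198, 0.222]
contact_force: [0.9, 0.1, -3.2]
opening: 0.107
finger_force: 69.5
```

```bash
cat >> h.py <<'E'
def tray(c,uv):  # ray in tool coordinates
    H=c["hand_eye"];o,d=ray(dict(c,R=H[:3,:3].T,t=-H[:3,:3].T@H[:3,3]),[uv]);return o,d[0]
def atz(c,uv,z): o,d=tray(c,uv);return o+d*((z-o[2])/d[2])
def bores(c,c0=(254,91),w=40):
    g=cv2.cvtColor(c["img"],cv2.COLOR_RGB2GRAY);x0,y0=int(c0[0]-w),int(c0[1]-w);g=g[y0:y0+2*w,x0:x0+2*w];out=[]
    for th in(120,140,160,180):
        cs,h=cv2.findContours((g>th).astype(np.uint8),cv2.RETR_CCOMP,cv2.CHAIN_APPROX_NONE)
        for k,q in enumerate(cs):
            if len(q)>25 and h[0][k][3]>=0:
                e=cv2.fitEllipse(q);out.append([th,e[0][0]+x0,e[0][1]+y0,e[1][0],e[1][1]])
    return np.array(out)
# chamber: hinge axis & yaw
PIN=np.array([.568,-.012]);CY=-.178
def door(theta,off=0.,z=.014,side=0.):
    "door pose: hinge axis over pins, moved off along chamber x and side along chamber y"
    D=np.eye(4);D[:3,:3]=Ro.from_euler("z",CY+theta).as_matrix()
    D[:2,3]=PIN+Ro.from_euler("z",CY).as_matrix()[:2,:2]@[off,side];D[2,3]=z;return D
E
python3 - <<'E'
from h import *
c=wrist("w5");b=bores(c);print(b)
hi=b[b[:,3]>26][:,1:3].mean(0);lo=b[(b[:,3]>17)&(b[:,3]<24)][:,1:3].mean(0)
zc=.110
P1=atz(c,hi,zc-.125);P2=atz(c,lo,zc-.045);print("axis pts in tool",P1,P2,"tilt",(P2-P1)[:2]/.08)
print("depth from diameter",330.7*.012/b[b[:,3]>26][:,3:].mean(),"vs",zc-.125+.1421)
# door in tool: axis direction = -door z
z=-(P2-P1)/np.linalg.norm(P2-P1);y=np.array([1,0,0.]);y-=z*(y@z);y/=np.linalg.norm(y);x=np.cross(y,z)
G=np.eye(4);G[:3,:3]=np.c_[x,y,z];G[:3,3]=P1-.125*z;print(G);np.save("G.npy",G)
T=door(-1.05,-.10,.18)@np.linalg.inv(G);print(T);print(pose()[:3,3]);row(T)
E
```

```text
[[120.     254.1205  90.9322  19.8574  20.9013]
 [120.     254.2293  91.2085  30.3266  32.6823]
 [140.     254.3056  90.8956  20.1767  21.7455]
 [140.     254.0251  91.3756  31.1339  33.078 ]
 [160.     254.2982  90.7928  20.6536  21.8054]
 [160.     253.9456  91.3962  31.6126  33.8749]
 [180.     254.2324  90.9289  21.2066  22.2963]
 [180.     253.8635  91.3813  34.3563  36.4875]]
axis pts in tool [ 0.075  -0.0002 -0.015 ] [0.0751 0.0002 0.065 ] tilt [0.0006 0.0059]
depth from diameter 0.12045898853630028 vs 0.1271
[[-0.      1.     -0.0006  0.0751]
 [ 1.     -0.     -0.0059  0.0005]
 [-0.0059 -0.0006 -1.      0.11  ]
 [ 0.      0.      0.      1.    ]]
[[ 0.9418  0.3361 -0.0026  0.3989]
 [ 0.3361 -0.9418  0.0054 -0.0197]
 [-0.0006 -0.0059 -1.      0.29  ]
 [ 0.      0.      0.      1.    ]]
[0.4077 0.2682 0.2869]
N 8 row [-3.194, 2.014, 0.475, 0.068, -0.042, 0.137] mid [0.4437 0.1232 0.3028]
```

```bash
python3 - <<'E'
from h import *
G=np.load("G.npy");T=door(-1.0,-.05,.16)@np.linalg.inv(G);print(T[:3,3]);row(T)
E
```

```text
[ 0.4495 -0.032   0.27  ]
N 8 row [-3.03, 2.464, 0.921, 0.069, -0.04, 0.13] mid [0.4701 0.1229 0.2962]
```

Call:
{"method": "send_rows", "body": {"series": [[[-3.03, 2.464, 0.921, 0.069, -0.04, 0.13, -1], [-3.03, 2.464, 0.921, 0.069, -0.04, 0.13, -1], [-3.03, 2.464, 0.921, 0.069, -0.04, 0.13, -1], [-3.03, 2.464, 0.921, 0.069, -0.04, 0.13, -1], [-3.03, 2.464, 0.921, 0.069, -0.04, 0.13, -1], [-3.03, 2.464, 0.921, 0.069, -0.04, 0.13, -1], [-3.03, 2.464, 0.921, 0.069, -0.04, 0.13, -1], [-3.03, 2.464, 0.921, 0.069, -0.04, 0.13, -1], [0, 0, 0, 0, 0, 0, -1], [0, 0, 0, 0, 0, 0, -1]]]}}

```text
time: 9.28
eef_pos: [0.4508, -0.0312, 0.2718]
tcp_rot: [0.98, 0.197, 0.0, -0.003]
contact_force: [-0.4, 0.5, -2.4]
opening: 0.108
finger_force: 69.8
```

```bash
python3 - <<'E'
from h import *
G=np.load("G.npy");T=door(-1.0,-.05,.052)@np.linalg.inv(G);print(pose(),T[:3,3],ctrl.get_state()["qpos"]);row(T)
c=wrist("w6");print(bores(c)[1:5])
cv2.imwrite("pics/v6.png",cv2.resize(c["img"][0:300],None,fx=1.5,fy=1.5)[:,:,::-1])
E
```

```text
[[ 0.9224  0.3863 -0.001   0.4508]
 [ 0.3863 -0.9223  0.0063 -0.0312]
 [ 0.0015 -0.0062 -1.      0.2718]
 [ 0.      0.      0.      1.    ]] [ 0.4495 -0.032   0.162 ] [-0.2975 -0.2572  2.0527  0.0058  1.3489  0.8754]
N 2 row [-0.08, 0.047, 5.486, -0.0, -0.001, 0.002] mid [ 0.4502 -0.0316  0.2169]
[[120.     253.22    91.1769  32.3167  32.3505]
 [140.     253.9608  90.7463  20.6742  21.365 ]
 [140.     253.2147  91.3036  34.3877  35.1317]
 [160.     253.9678  90.9129  21.2781  21.7297]]
```

Call:
{"method": "send_rows", "body": {"series": [[[0, 0, 3.6, 0, 0, 0, -1], [0, 0, 3.6, 0, 0, 0, -1], [0, 0, 3.7, 0, 0, 0, -1], [0, 0, 0, 0, 0, 0, -1], [0, 0, 0, 0, 0, 0, -1], [0, 0, 0, 0, 0, 0, -1]]]}}

```text
time: 10.07
eef_pos: [0.4527, -0.0308, 0.1667]
tcp_rot: [0.98, 0.197, 0.003, -0.002]
contact_force: [-0.1, 0.2, -2.8]
opening: 0.108
finger_force: 69.6
```

```bash
python3 - <<'E'
from h import *
c=wrist("w7");print(c["T"],ctrl.get_state()["contact_force"]);print(bores(c))
cv2.imwrite("pics/v7.png",cv2.resize(c["img"][10:210,180:440],None,fx=3,fy=3,interpolation=cv2.INTER_CUBIC)[:,:,::-1])
print(proj(c,[[*PIN,.141],[*PIN,.119],[*PIN,.061]]))
E
```

```text
[[ 0.922   0.3871  0.0051  0.4527]
 [ 0.3871 -0.922   0.0045 -0.0308]
 [ 0.0064 -0.0022 -1.      0.1667]
 [ 0.      0.      0.      1.    ]] [-0.3103  1.0039 -2.6431]
[[120.     257.0684  92.0222  12.0475  20.8739]
 [120.     248.9139  88.6904   8.1917  18.4934]
 [140.     254.4247  91.0486  18.7474  20.3322]
 [140.     250.7796  87.2714  22.6421  28.6387]
 [160.     253.9339  90.8352  20.1586  20.8912]
 [160.     253.2121  91.2332  32.1584  32.4291]
 [180.     253.874   90.7663  20.4988  21.2258]
 [180.     253.2855  91.4396  32.3713  33.1027]]
[[313.8259   6.6203]
 [306.646   16.8526]
 [293.9323  35.0578]]
```

View pics/v7.png

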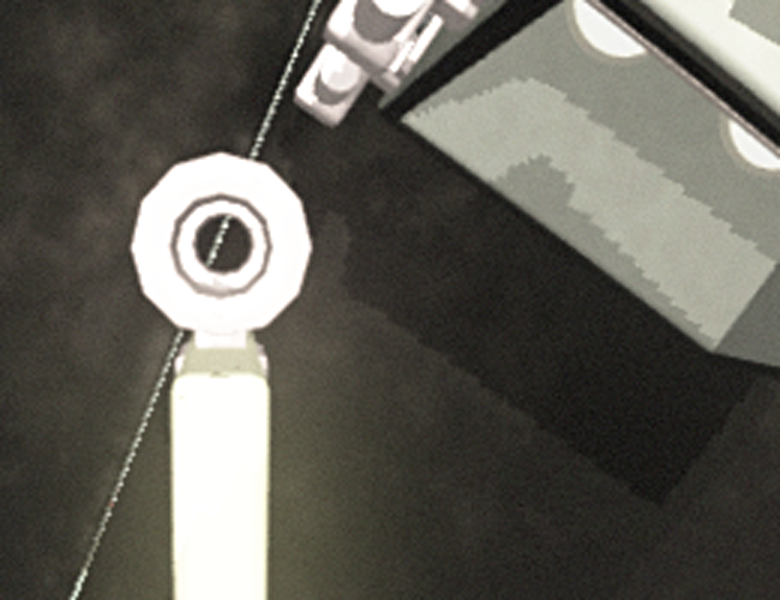

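The view shows the concentric bores at crop (222,243), the lower pin tip at (335,75) and the upper pin at the top edge near (393,0). I'll refine the pin position and come closer.

```bash
cat >> h.py <<'E'
def setG(c,hi,lo,zc=.110):
    P1=atz(c,hi,zc-.125);P2=atz(c,lo,zc-.045)
    z=-(P2-P1)/np.linalg.norm(P2-P1);y=np.array([1,0,0.]);y-=z*(y@z);y/=np.linalg.norm(y);x=np.cross(y,z)
    G=np.eye(4);G[:3,:3]=np.c_[x,y,z];G[:3,3]=P1-.125*z;np.save("G.npy",G);return G
E
python3 - <<'E'
import h
from h import *
c=dict(np.load("pics/w7.npz"));print("low tip",plane(c,[(291.6,34.7)],.061),"hi tip guess",plane(c,[(311,8)],.141))
G=setG(c,(253.25,91.35),(253.9,90.8));print(G[:3,2],(pose()@G)[:,2:])
h.PIN=plane(c,[(291.6,34.7)],.061)[0,:2]
row(door(-1.0,-.05,.049)@np.linalg.inv(G),N=1)
row(door(-1.0,-.02,.049)@np.linalg.inv(G),N=2)
E
```

```text
low tip [[ 0.5676 -0.0104  0.061 ]] hi tip guess [[ 0.5669 -0.011   0.141 ]]
[-0.0033 -0.0058 -1.    ] [[-0.0099  0.5217]
 [-0.0006 -0.0011]
 [ 1.      0.0569]
 [ 0.      1.    ]]
N 1 row [-0.229, -0.081, 0.715, 0.003, -0.009, 0.004] mid [ 0.4525 -0.0308  0.1664]
N 2 row [1.146, 0.774, 0.36, 0.002, -0.005, 0.002] mid [ 0.4661 -0.0335  0.1628]
```

Call:
{"method": "send_rows", "body": {"series": [[[0, 0, 0.72, 0.004, -0.009, 0.004, -1], [1.15, 0.77, 0, 0, 0, 0, -1], [1.15, 0.77, 0, 0, 0, 0, -1], [0, 0, 0, 0, 0, 0, -1], [0, 0, 0, 0, 0, 0, -1], [0, 0, 0, 0, 0, 0, -1]]]}}

```text
time: 10.88
eef_pos: [0.4781, -0.0359, 0.1567]
tcp_rot: [0.981, 0.195, -0.004, -0.004]
contact_force: [1.3, -0.6, -3.0]
opening: 0.112
finger_force: 69.8
```

```bash
python3 - <<'E'
import h
from h import *
c=wrist("w8");print(c["T"],ctrl.get_state()["contact_force"]);b=bores(c);print(b)
h.PIN=np.array([.5672,-.0107]);q=proj(c,[[*h.PIN,.141]])[0];print("pred tip",q)
g=cv2.cvtColor(c["img"],cv2.COLOR_RGB2GRAY)
x0,y0=int(q[0])-20,int(q[1])-20
print(g[y0:y0+40:2,x0:x0+46:2])
E
```

```text
[[ 0.9238  0.3827 -0.0095  0.4781]
 [ 0.3828 -0.9238  0.0062 -0.0359]
 [-0.0064 -0.0094 -0.9999  0.1567]
 [ 0.      0.      0.      1.    ]] [-0.0828  0.2492 -3.7348]
[[120.     254.1665  90.9571  19.8625  21.1757]
 [120.     253.3306  91.3746  32.3221  32.8771]
 [140.     253.9105  90.7559  20.9207  21.4977]
 [140.     253.2427  91.3843  34.4872  35.2335]
 [160.     253.9239  91.0289  21.2046  22.2138]
 [160.     253.1828  91.4089  35.0001  35.7492]
 [180.     253.2985  91.4426  35.3553  36.3386]]
pred tip [280.0956  50.454 ]
[[ 37  29  37  28  25 163  27  30  28 198 245 252 251 251 251 251 250 248
  248 249 250 254 253]
 [ 33  29  25  23 110  78  34  26 126 242 251 251 251 251 251 250 248 248
  247 249 253 254 253]
 [ 30  36  33  17 176  38  33  58 231 248 252 251 251 251 250 250 247 247
  249 251 253 253 251]
 [ 35  40  35  38 114  36  37 187 245 252 245 239 247 251 251 249 248 248
  250 254 253 252 251]
 [ 28  37  23 146  35  38 112 241 228 248 251 252 252 246 218 237 243 250
  252 253 252 251 251]
 [ 36  36  42 131  38  56 224 218 251 253 252 252 252 253 255 212 239 238
  242 25
[... 673 characters left out ...]
242 205 245 123  70]
 [143 149 238 251 255 141  86  89 170 255 255 255 255 255 166 183 159 250
  141 143 154  69  74]
 [ 44  79 182 226 225 180 113  99  89  90 152 176 128 111 208 185 139 200
  132 134  75  81  79]
 [ 20  46  98 149 149 157 175  92  88  90  89  87  92 251 225 119 140 109
   91  87  72  74  74]
 [ 95 150 248 116 101 113 119 131 151 102 100 120 137 142 170  76 114 153
   89  74  66  46  32]
 [254 241 216 160 157  85  96 112 127 142 138 138 134 129  60  27  82  91
   68  64  29  25  27]
 [251 250 250 251 247 173 100  94 110 122 133 132 124 102  31  31  73  67
   43  23  22  32  27]
 [246 252 252 251 251 246 169  97  88  99 116 123 111  44  40  45  48  25
   24  22  29  27  26]]
```

```bash
python3 - <<'E'
import h
from h import *
Ts=[]
for k in range(5):
    c=wrist("w9");Ts.append(c["T"]);print(c["T"][:3,3],c["T"][:2,2],bores(c)[:,1:3].mean(0))
g=cv2.cvtColor(c["img"],cv2.COLOR_RGB2GRAY)[20:75,250:315]
f=cv2.resize(g,None,fx=4,fy=4,interpolation=cv2.INTER_CUBIC)
hc=cv2.HoughCircles(cv2.GaussianBlur(f,(7,7),2),cv2.HOUGH_GRADIENT,1,10,param1=120,param2=12,minRadius=34,maxRadius=46)
print(hc[0][:4,:]/4+[250,20,0])
b=bores(c);hi=b[b[:,3]>28][:,1:3].mean(0);lo=b[(b[:,3]>17)&(b[:,3]<24)][:,1:3].mean(0);print(hi,lo)
G=setG(c,hi,lo);print((pose()@G)[:3,2:])
E
```

```text
[ 0.4781 -0.0359  0.1567] [-0.0093  0.0061] [253.5507  91.2058]
[ 0.4781 -0.036   0.1568] [-0.0092  0.0061] [253.5555  91.2071]
[ 0.4782 -0.036   0.1569] [-0.009   0.0061] [253.5629  91.2087]
[ 0.4782 -0.036   0.1569] [-0.009  0.006] [253.5721  91.1983]
[ 0.4782 -0.036   0.1569] [-0.0089  0.006 ] [253.562   91.1847]
[[282.625  47.375  11.35 ]
 [278.625  51.625  11.35 ]
 [281.375  49.875  10.8  ]
 [279.875  46.875   8.675]]
[253.2525  91.3921] [253.9745  90.9082]
[[ 0.0039  0.5461]
 [-0.0012 -0.0065]
 [ 1.      0.0465]]
```

```bash
cat >> h.py <<'E'
def delta(c,uv,G):
    "tool-frame shift that brings the knuckle axis over the pin tip seen at uv"
    zt=c["T"][2,3]-.141;p=atz(c,uv,zt);a=G[:3,3]-G[:3,2]*((G[2,3]-zt));a=G[:3,3]+G[:3,2]*((zt-G[2,3])/G[2,2]);return (p-a)*100
E
python3 - <<'E'
from h import *
c=dict(np.load("pics/w9.npz"));G=np.load("G.npy")
for uv in((282.3,47.2),(281.5,48)): print(delta(c,uv,G))
E
```

```text
[1.9306 1.2887 0.    ]
[1.896  1.2533 0.    ]
```

Call:
{"method": "send_rows", "body": {"series": [[[0.5, 0.32, 0, 0, 0, 0, -1], [0.5, 0.32, 0, 0, 0, 0, -1], [0.5, 0.32, 0, 0, 0, 0, -1], [0.42, 0.32, 0, 0, 0, 0, -1], [0, 0, 0, 0, 0, 0, -1], [0, 0, 0, 0, 0, 0, -1], [0, 0, 0, 0, 0, 0, -1], [0, 0, 0, 0, 0, 0, -1]]]}}

```text
time: 12.18
eef_pos: [0.5009, -0.0405, 0.1566]
tcp_rot: [0.981, 0.195, -0.004, -0.004]
contact_force: [-0.1, 0.2, -2.6]
opening: 0.112
finger_force: 69.7
```

```bash
python3 - <<'E'
from h import *
c=wrist("w10");G=np.load("G.npy");print(c["T"],(c["T"]@G)[:3,2:],ctrl.get_state()["contact_force"])
print(bores(c).round(2))
g=cv2.cvtColor(c["img"],cv2.COLOR_RGB2GRAY)
np.set_printoptions(linewidth=250);print(g[74:110,235:272])
E
```

```text
[[ 0.9238  0.3827 -0.009   0.5009]
 [ 0.3827 -0.9238  0.0061 -0.0405]
 [-0.006  -0.009  -0.9999  0.1566]
 [ 0.      0.      0.      1.    ]] [[ 0.0041  0.5687]
 [-0.0013 -0.011 ]
 [ 1.      0.0462]] [-0.2625  0.2677 -2.6832]
[[120.   253.26  91.    31.97  32.27]
 [140.   253.18  91.31  34.33  34.92]
 [160.   253.09  91.48  34.82  35.7 ]
 [180.   253.23  91.43  35.18  36.06]]
[[249 250 251 ... 250 251 251]
 [249 250 250 ... 249 250 251]
 [248 249 249 ... 248 249 249]
 ...
 [248 250 251 ... 250 248 247]
 [247 249 250 ... 249 248 247]
 [245 246 250 ... 247 245 245]]
```

```bash
python3 - <<'E'
from h import *
c=np.load("pics/w10.npz");g=cv2.cvtColor(c["img"],cv2.COLOR_RGB2GRAY)
for r in range(73,111): print(r,"".join("%3d"%(v//10) for v in g[r,235:273]))
E
```

```text
73  24 25 25 25 25 24 24 24 24 23 23 24 24 24 24 24 24 24 23 23 24 24 24 24 24 24 24 24 24 24 24 24 25 25 25 25 25 25
74  24 25 25 25 24 24 24 23 23 24 24 24 24 24 23 20 19 17 15 16 18 20 22 24 24 24 24 24 23 24 24 24 24 24 25 25 25 25
75  24 25 25 24 24 24 24 24 23 24 23 20 19 16 15 12 11  8  8  8 10 11 14 16 18 21 23 23 24 24 24 24 24 24 24 25 25 25
76  24 24 24 24 24 24 24 24 23 19 14 12 11  8  8  7  8  8  9  9  8  8  8  9 10 13 14 18 22 24 24 24 24 24 24 24 24 25
77  24 24 24 24 24 24 24 23 19 11  8  8  8  8  9 13 17 21 24 23 19 14 12 10  9  8  9 11 17 23 24 24 24 24 24 24 24 24
78  24 24 24 24 24 24 24 18 12  8  8  8 12 16 22 25 25 25 25 24 24 24 23 21 18 13 10  8 10 17 23 24 24 24 24 24 24 24
79  24 24 24 24 24 24 21 12  8  8 10 15 23 24 25 25 25 25 25 24 24 24 24 24 24 24 20 12  8 10 17 23 24 24 24 24 24 25
80  24 24 24 24 24 21 13  8  8 11 16 22 24 25 25 25 25 25 25 24 24 24 24 24 24 24 24 20 12  8 10 17 23 24 24 24 24 24
81  24 24 24 24 21 12  8  8 14 18 21 23 24 25 25 24 22 19 14 14 15 20 23 24 24 24 24 24 21 13  8 10 17 24 24 24 24 25
82  24 24 24 21 13  8  8 12 19 21 22 2
[... 2694 characters left out ...]
 25 25 25 25 22 14 12 12 13 14 15 16 14 13 13 15 16 16 16 15 14 14 12 11 12 13 18 24 25 25 25 25 25 25 25
106  25 25 25 25 25 25 25 24 20 15 13 12 12 13 13 13 13 13 12 14 14 14 13 13 12 12 12 13 17 23 25 25 25 25 25 25 24 24
107  24 25 25 25 25 25 25 25 24 20 16 14 14 13 12 12 13 13 13 13 13 13 13 13 14 14 15 18 23 24 25 25 25 25 25 24 24 24
108  24 24 25 25 25 25 25 25 25 24 23 22 20 17 15 14 14 12 11 12 12 14 15 18 20 22 23 24 24 25 25 25 25 25 24 24 24 24
109  24 24 25 25 25 25 25 25 25 25 25 25 25 24 24 23 21 17 13 15 19 22 24 24 25 25 25 25 25 25 25 25 25 24 24 24 24 24
110  24 24 24 25 25 25 25 25 25 25 25 25 25 25 25 25 25 25 24 24 25 25 25 25 25 25 25 25 25 25 25 25 24 24 24 24 24 24
```

The pin tip is centred in the bore at (253.5,91.2), within about 0.1 px of the knuckle axis. I'll lower gently.

Call:
{"method": "send_rows", "body": {"series": [[[0.002, 0.002, 0.25, 0, 0, 0, -1], [0.002, 0.002, 0.25, 0, 0, 0, -1], [0.002, 0.002, 0.25, 0, 0, 0, -1], [0.002, 0.002, 0.25, 0, 0, 0, -1], [0.001, 0.002, 0.2, 0, 0, 0, -1], [0.001, 0.002, 0.2, 0, 0, 0, -1], [0, 0, 0, 0, 0, 0, -1], [0, 0, 0, 0, 0, 0, -1]]]}}

```text
time: 13.22
eef_pos: [0.5011, -0.0405, 0.1427]
tcp_rot: [0.981, 0.195, -0.004, -0.004]
contact_force: [0.4, 0.2, -3.3]
opening: 0.105
finger_force: 69.7
```

```bash
python3 - <<'E'
from h import *
c=wrist("w11");G=np.load("G.npy");print((c["T"]@G)[:3,2:],ctrl.get_state()["contact_force"],ctrl.get_state()["wrist_torque"])
b=bores(c);print(b.round(2))
E
```

```text
[[ 0.0039  0.5689]
 [-0.0012 -0.011 ]
 [ 1.      0.0323]] [ 0.771   0.0129 -1.8717] [ 0.0526  0.0122 -0.0363]
[[120.   253.17  90.8   31.36  32.14]
 [140.   253.18  91.32  34.34  34.94]
 [160.   247.21  86.4    7.65  19.43]
 [160.   253.12  91.43  34.9   35.54]
 [180.   253.26  91.45  35.2   36.19]]
```

Call:
{"method": "send_rows", "body": {"series": [[[0.002, 0.002, 0.25, 0, 0, 0, -1], [0.002, 0.002, 0.25, 0, 0, 0, -1], [0.002, 0.002, 0.25, 0, 0, 0, -1], [0.002, 0.002, 0.25, 0, 0, 0, -1], [0.002, 0.002, 0.25, 0, 0, 0, -1], [0.001, 0.001, 0.15, 0, 0, 0, -1], [0, 0, 0, 0, 0, 0, -1], [0, 0, 0, 0, 0, 0, -1]]]}}

```text
time: 14.28
eef_pos: [0.5011, -0.0405, 0.1287]
tcp_rot: [0.981, 0.195, -0.004, -0.004]
contact_force: [0.2, 0.8, -2.1]
opening: 0.11
finger_force: 69.7
```

Call:
{"method": "send_rows", "body": {"series": [[[0, 0, 0.1, 0, 0, 0, -1], [0, 0, 0.1, 0, 0, 0, -1], [0, 0, 0.1, 0, 0, 0, -1], [0, 0, 0, 0, 0, 0, -1], [0, 0, 0, 0, 0, 0, -1]]]}}

```text
time: 14.9
eef_pos: [0.501, -0.0405, 0.1256]
tcp_rot: [0.981, 0.195, -0.004, -0.004]
contact_force: [-0.3, 0.1, -2.3]
opening: 0.106
finger_force: 69.7
```

Call:
{"method": "send_rows", "body": {"series": [[[0, 0, 0.08, 0, 0, 0, -1], [0, 0, 0, 0, 0, 0, -1], [0, 0, 0.08, 0, 0, 0, -1], [0, 0, 0, 0, 0, 0, -1], [0, 0, 0, 0, 0, 0, -1]]]}}

```text
time: 15.52
eef_pos: [0.501, -0.0404, 0.124]
tcp_rot: [0.981, 0.195, -0.004, -0.004]
contact_force: [-0.2, 0.1, -3.4]
opening: 0.108
finger_force: 69.7
```

Call:
{"method": "send_rows", "body": {"series": [[[0, 0, 0.08, 0, 0, 0, -1], [0, 0, 0, 0, 0, 0, -1], [0, 0, 0.08, 0, 0, 0, -1], [0, 0, 0, 0, 0, 0, -1], [0, 0, 0, 0, 0, 0, -1]]]}}

```text
time: 16.15
eef_pos: [0.501, -0.0404, 0.1224]
tcp_rot: [0.981, 0.195, -0.004, -0.004]
contact_force: [0.6, 0.3, -2.9]
opening: 0.105
finger_force: 69.7
```

Call:
{"method": "send_rows", "body": {"series": [[[0, 0, 0.08, 0, 0, 0, -1], [0, 0, 0, 0, 0, 0, -1], [0, 0, 0.08, 0, 0, 0, -1], [0, 0, 0, 0, 0, 0, -1]]]}}

```text
time: 16.65
eef_pos: [0.5009, -0.0404, 0.1207]
tcp_rot: [0.981, 0.195, -0.004, -0.004]
contact_force: [-1.1, 0.4, -3.3]
opening: 0.104
finger_force: 69.7
```

Call:
{"method": "send_rows", "body": {"series": [[[0, 0, 0.08, 0, 0, 0, -1], [0, 0, 0, 0, 0, 0, -1], [0, 0, 0, 0, 0, 0, -1]]]}}

```text
time: 17.02
eef_pos: [0.501, -0.0404, 0.12]
tcp_rot: [0.981, 0.195, -0.004, -0.004]
contact_force: [-0.0, -0.2, -2.6]
opening: 0.109
finger_force: 69.7
```

Call:
{"method": "send_rows", "body": {"series": [[[0, 0, 0.08, 0, 0, 0, -1], [0, 0, 0, 0, 0, 0, -1], [0, 0, 0.08, 0, 0, 0, -1], [0, 0, 0, 0, 0, 0, -1], [0, 0, 0, 0, 0, 0, -1]]]}}

```text
time: 17.65
eef_pos: [0.5014, -0.0406, 0.1193]
tcp_rot: [0.981, 0.195, -0.003, -0.004]
contact_force: [-3.3, -0.4, 5.3]
opening: 0.105
finger_force: 70.8
```

Call:
{"method": "send_rows", "body": {"series": [[[0, 0, -0.08, 0, 0, 0, -1], [0, 0, 0, 0, 0, 0, -0.6], [0, 0, 0, 0, 0, 0, -0.3], [0, 0, 0, 0, 0, 0, 0], [0, 0, 0, 0, 0, 0, 0]]]}}

```text
time: 18.27
eef_pos: [0.5009, -0.0404, 0.119]
tcp_rot: [0.981, 0.195, -0.004, -0.004]
contact_force: [-0.8, -0.6, 1.5]
opening: 0.505
finger_force: 0.0
```

```bash
python3 - <<'E'
from h import *
c=wrist("w12");print(c["T"],ctrl.get_state()["contact_force"],ctrl.get_state()["qpos"]);print(bores(c).round(2))
cv2.imwrite("pics/v12.png",cv2.resize(c["img"],None,fx=1.5,fy=1.5)[:,:,::-1])
E
```

```text
[[ 0.9239  0.3826 -0.0093  0.5009]
 [ 0.3827 -0.9239  0.0061 -0.0404]
 [-0.0062 -0.0092 -0.9999  0.119 ]
 [ 0.      0.      0.      1.    ]] [0.2839 0.2814 0.163 ] [-0.2843  0.0362  2.08    0.0038  1.0358  0.8918]
[[120.   249.35  98.97  20.66  28.53]
 [120.   267.35  96.59   6.12  22.41]
 [140.   253.27  95.57  32.    34.21]
 [160.   253.43  95.85  32.48  34.51]
 [180.   253.52  96.07  32.84  34.87]]
```

The door is released and hanging. I'll lift clear, shut the fingers, and come down on the outer side of the panel.

Call:
{"method": "send_rows", "body": {"series": [[[0, 0, -2, 0, 0, 0, 0], [0, 0, -2, 0, 0, 0, 0], [0, 0, -2, 0, 0, 0, 0], [0, 0, -3, 0, 0, 0, 0], [-1, -2.5, 0, 0, 0, 0, -1], [-1, -2.5, 0, 0, 0, 0, -1], [-1, 0, 0, 0, 0, 0, -1], [0, 0, 0, 0, 0, 0, -1], [0, 0, 0, 0, 0, 0, -1]]]}}

```text
time: 19.45
eef_pos: [0.4554, -0.0069, 0.21]
tcp_rot: [0.981, 0.195, -0.004, -0.004]
contact_force: [-0.2, 0.3, -0.4]
opening: 0.004
finger_force: 0.0
```

```bash
python3 - <<'E'
import h
from h import *
c=wrist("w13");T=c["T"];print(T);G=np.load("G.npy")
# where is the door? top edge of panel as bright strip -> outer/inner edges at z=.164
i=c["img"].astype(int);m=((i[:,:,0]>180)&(i[:,:,0]-i[:,:,2]>10)).astype(np.uint8)
n,l,s,ce=cv2.connectedComponentsWithStats(m);k=1+np.argmax(s[1:,4]);print(s[k],ce[k])
h.PIN=np.array([.5687,-.0108]);X=[[*(door(-1.0)@[x,y,.15,1])[:3]] for x in(-.005,.005) for y in(-.012,-.142)]
print("pred corners",proj(c,X))
q=cv2.minAreaRect(np.argwhere(l==k)[:,::-1].astype(np.float32));print(cv2.boxPoints(q));print(plane(c,cv2.boxPoints(q),.164))
print(ctrl.get_state()["opening"])
cv2.imwrite("pics/v13.png",cv2.resize(c["img"],None,fx=1.5,fy=1.5)[:,:,::-1])
E
```

```text
[[ 0.9242  0.3819 -0.0085  0.4554]
 [ 0.3819 -0.9242  0.0058 -0.0069]
 [-0.0056 -0.0086 -0.9999  0.21  ]
 [ 0.      0.      0.      1.    ]]
[   0    0  106  111 4364] [40.2172 36.9423]
pred corners [[333.8032  58.9788]
 [320.4339 272.7953]
 [352.1284  59.3264]
 [335.7014 272.6644]]
[[-28.6099  75.101 ]
 [ 12.5941 -33.0594]
 [105.6178   2.3782]
 [ 64.4139 110.5386]]
[[0.4728 0.1824 0.164 ]
 [0.5386 0.1717 0.164 ]
 [0.5373 0.1134 0.164 ]
 [0.4735 0.1199 0.164 ]]
0.0012013103967235823
```

```bash
python3 - <<'E'
import h
from h import *
c=dict(np.load("pics/w13.npz"));i=c["img"].astype(int);m=((i[:,:,0]>170)&(i[:,:,0]-i[:,:,2]>8)).astype(np.uint8)
for r in (80,120,160,200,240,260,280): 
    x=np.flatnonzero(m[r,280:400])+280; print(r,x.min() if len(x) else None,x.max() if len(x) else None,len(x),i[r,320:352:4].tolist() if r==160 else "")
E
```

```text
80 305 350 8 
120 330 346 5 
160 326 342 6 [[138, 134, 115], [134, 129, 105], [252, 251, 237], [254, 254, 247], [253, 253, 246], [255, 255, 246], [58, 57, 45], [63, 61, 51]]
200 283 336 17 
240 319 333 4 
260 317 330 14 
280 None None 0
```

The strip of the door's top edge at row 160 spans columns 326–342, as predicted for a seated door at −57°. Next I'll descend and work out the swing arc.

Call:
{"method": "send_rows", "body": {"series": [[[0, 0, 3, 0, 0, 0, -1], [0, 0, 3, 0, 0, 0, -1], [0, 0, 1.2, 0, 0, 0, -1], [0, 0, 0, 0, 0, 0, -1], [0, 0, 0, 0, 0, 0, -1]]]}}

```text
time: 20.12
eef_pos: [0.4553, -0.0061, 0.1391]
tcp_rot: [0.981, 0.195, -0.003, -0.003]
contact_force: [0.7, 0.2, 0.0]
opening: 0.001
finger_force: 0.0
```

```bash
python3 - <<'E'
import h
from h import *
h.PIN=np.array([.5687,-.0108]);T=pose();print(T[:3,3]);print("TCP in door",np.linalg.inv(door(-1.0))@T[:,3])
A=door(0)
def turn(a):
    R=np.eye(4);R[:3,:3]=Ro.from_euler("z",a).as_matrix();P=np.eye(4);P[:2,3]=h.PIN;return P@R@np.linalg.inv(P)
print("chamber coords at end",np.linalg.inv(door(0))@turn(1.0)@T[:,3])
for a in(.3,1.0,1.3): row(turn(a)@T,N=int(round(a/.05)))
E
```

```text
[ 0.4553 -0.0061  0.1391]
TCP in door [-0.0477 -0.103   0.1251  1.    ]
chamber coords at end [-0.0477 -0.103   0.1251  1.    ]
N 6 row [-0.226, 0.521, -0.003, -0.0, -0.0, -0.05] mid [ 0.4559 -0.0231  0.1391]
N 20 row [-0.226, 0.521, -0.003, -0.0, -0.0, -0.05] mid [ 0.4669 -0.0611  0.1391]
N 26 row [-0.226, 0.521, -0.003, -0.0, -0.0, -0.05] mid [ 0.4756 -0.0757  0.1391]
```

Call:
{"method": "send_rows", "body": {"series": [[[0, 0.65, 0, 0, 0, 0, -1], [0, 0.65, 0, 0, 0, 0, -1], [0, 0.65, 0, 0, 0, 0, -1], [0, 0.65, 0, 0, 0, 0, -1], [-0.096, 0.517, 0, 0, 0, -0.05, -1], [-0.096, 0.517, 0, 0, 0, -0.05, -1], [-0.096, 0.517, 0, 0, 0, -0.05, -1], [-0.096, 0.517, 0, 0, 0, -0.05, -1], [-0.096, 0.517, 0, 0, 0, -0.05, -1], [-0.096, 0.517, 0, 0, 0, -0.05, -1]]]}}

```text
time: 21.38
eef_pos: [0.4746, -0.06, 0.1372]
tcp_rot: [0.94, 0.34, -0.003, -0.004]
contact_force: [-0.8, 0.5, -0.1]
opening: 0.006
finger_force: 0.1
```

Call:
{"method": "send_rows", "body": {"series": [[[-0.096, 0.517, 0, 0, 0, -0.05, -1], [-0.096, 0.517, 0, 0, 0, -0.05, -1], [-0.096, 0.517, 0, 0, 0, -0.05, -1], [-0.096, 0.517, 0, 0, 0, -0.05, -1], [-0.096, 0.517, 0, 0, 0, -0.05, -1], [-0.096, 0.517, 0, 0, 0, -0.05, -1]]]}}

```text
time: 22.12
eef_pos: [0.4932, -0.0853, 0.1369]
tcp_rot: [0.879, 0.477, -0.003, -0.005]
contact_force: [-0.5, 0.3, -0.0]
opening: 0.003
finger_force: 0.1
```

```bash
python3 - <<'E'
import h
from h import *
h.PIN=np.array([.5687,-.0108]);T=pose();print(T);print("TCP in shut door",np.linalg.inv(door(0))@T[:,3],ctrl.get_state()["contact_force"],ctrl.get_state()["qpos"])
E
```

```text
[[ 0.5452  0.8383 -0.0094  0.4932]
 [ 0.8383 -0.5451  0.0062 -0.0853]
 [ 0.     -0.0113 -0.9999  0.1369]
 [ 0.      0.      0.      1.    ]]
TCP in shut door [-0.0611 -0.0867  0.1229  1.    ] [-0.5392  0.3253 -0.0471] [-0.3754  0.007   2.0731  0.0026  1.0725  0.2   ]
```

Call:
{"method": "send_rows", "body": {"series": [[[-0.096, 0.517, 0, 0, 0, -0.05, -1], [-0.096, 0.517, 0, 0, 0, -0.05, -1], [-0.096, 0.517, 0, 0, 0, -0.05, -1], [-0.058, 0.31, 0, 0, 0, -0.03, -1], [-0.058, 0.31, 0, 0, 0, -0.03, -1], [-0.058, 0.31, 0, 0, 0, -0.03, -1], [-0.058, 0.31, 0, 0, 0, -0.03, -1], [-0.058, 0.31, 0, 0, 0, -0.03, -1], [-0.058, 0.31, 0, 0, 0, -0.03, -1], [-0.04, 0.21, 0, 0, 0, -0.02, -1]]]}}

```text
time: 23.38
eef_pos: [0.5235, -0.1058, 0.1366]
tcp_rot: [0.783, 0.623, -0.002, -0.005]
contact_force: [0.1, -0.5, -0.2]
opening: -0.0
finger_force: 0.1
```

Call:
{"method": "send_rows", "body": {"series": [[[-0.04, 0.21, 0, 0, 0, -0.02, -1], [-0.04, 0.21, 0, 0, 0, -0.02, -1], [0, 0, 0, 0, 0, 0, -1], [0, 0, 0, 0, 0, 0, -1]]]}}

```text
time: 23.88
eef_pos: [0.5272, -0.1074, 0.1366]
tcp_rot: [0.77, 0.638, -0.002, -0.005]
contact_force: [-0.2, 0.5, 0.0]
opening: 0.004
finger_force: 0.0
```

```bash
python3 - <<'E'
import h
from h import *
h.PIN=np.array([.5687,-.0108]);c=wrist("w14");T=c["T"];print(T);print("TCP in shut door",np.linalg.inv(door(0))@T[:,3],ctrl.get_state()["contact_force"])
cv2.imwrite("pics/v14.png",cv2.resize(c["img"],None,fx=1.5,fy=1.5)[:,:,::-1])
E
```

```text
[[ 0.187   0.9823 -0.0089  0.5272]
 [ 0.9824 -0.1869  0.0061 -0.1074]
 [ 0.0043 -0.0099 -0.9999  0.1366]
 [ 0.      0.      0.      1.    ]]
TCP in shut door [-0.0237 -0.1024  0.1226  1.    ] [-0.3081  0.8466  0.3937]
```

View pics/v14.png

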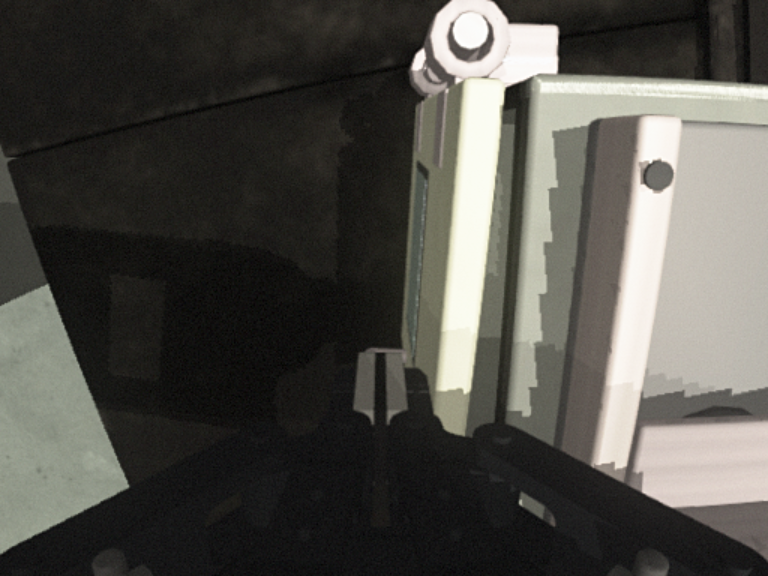

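The pin shows inside the bore at (470,32). The door strip runs almost parallel to the rim with a small gap left, so I'll push on gently.

Call:
{"method": "send_rows", "body": {"series": [[[0, 0.2, 0, 0, 0, 0, -1], [0, 0.15, 0, 0, 0, 0, -1], [0, 0.1, 0, 0, 0, 0, -1], [0, 0, 0, 0, 0, 0, -1], [0, 0, 0, 0, 0, 0, -1]]]}}

```text
time: 24.55
eef_pos: [0.529, -0.1077, 0.1365]
tcp_rot: [0.77, 0.638, -0.004, -0.008]
contact_force: [-12.8, 1.3, 7.5]
opening: 0.002
finger_force: 0.1
```

Call:
{"method": "send_rows", "body": {"series": [[[0, 0.1, 0, 0, 0, 0, -1], [0, 0.1, 0, 0, 0, 0, -1], [0, 0, 0, 0, 0, 0, -1], [0, 0, 0, 0, 0, 0, -1]]]}}

```text
time: 25.05
eef_pos: [0.5288, -0.1077, 0.1367]
tcp_rot: [0.77, 0.638, -0.006, -0.011]
contact_force: [-21.6, 2.8, 12.5]
opening: 0.004
finger_force: 0.1
```

The door is firmly shut (about 20 N on the tool). I'll back off, rise, and get the catch approach.

Call:
{"method": "send_rows", "body": {"series": [[[0, -0.3, 0, 0, 0, 0, -1], [0, -0.3, 0, 0, 0, 0, -1], [0, -1, 0, 0, 0, 0, -1], [0, -1.5, 0, 0, 0, 0, -1], [0, 0, -4, 0, 0, 0, -1], [0, 0, -4, 0, 0, 0, -1], [0, 0, -4, 0, 0, 0, -1], [0, 0, 0, 0, 0, 0, -1], [0, 0, 0, 0, 0, 0, -1]]]}}

```text
time: 26.18
eef_pos: [0.5033, -0.1033, 0.2559]
tcp_rot: [0.77, 0.638, -0.002, -0.006]
contact_force: [-0.7, -0.3, -0.2]
opening: -0.001
finger_force: 0.0
```

```bash
cat >> h.py <<'E'
PIN=np.array([.5687,-.0108])
def cham(x,y,z):
    return np.r_[PIN+Ro.from_euler("z",CY).as_matrix()[:2,:2]@[x+.058,y-.079],z]
def tool(x,y,z): return mk([-np.sin(CY),np.cos(CY),0],[0,0,-1],cham(x,y,z))
E
python3 - <<'E'
from h import *
c=wrist("w15");print(c["T"],ctrl.get_state()["contact_force"],ctrl.get_state()["qpos"])
# door top edge corners prediction when shut, and check strip
X=[(door(0)@[x,y,.15,1])[:3] for x in(-.005,.005) for y in(-.012,-.07,-.142)];P=proj(c,X);print(P)
i=c["img"].astype(int);m=((i[:,:,0]-i[:,:,2]>6)&(i[:,:,0]>140))
for k in(0,1):
    a=P[k]*.5+P[k+1]*.5;b=P[k+3]*.5+P[k+4]*.5;r=int(a[1]);xs=np.flatnonzero(m[r,int(a[0])-25:int(b[0])+25])+int(a[0])-25;print(r,"pred",a[0],b[0],"seen",xs.min() if len(xs) else 0,xs.max() if len(xs) else 0,len(xs))
print("tab px",proj(c,[cham(0,-.026,.217)]))
row(tool(0,-.065,.26));row(tool(0,-.065,.203),tool(0,-.065,.26))
E
```

```text
[[ 0.187   0.9823 -0.01    0.5033]
 [ 0.9823 -0.187   0.0065 -0.1033]
 [ 0.0045 -0.011  -0.9999  0.2559]
 [ 0.      0.      0.      1.    ]] [ 0.495   0.3627 -0.1199] [-0.401  -0.0858  1.9352  0.0021  1.3056 -0.2135]
[[317.3079  67.8005]
 [314.4581 152.4815]
 [310.5205 243.9525]
 [332.0111  67.8526]
 [328.3173 152.4123]
 [323.2682 243.7986]]
110 pred 315.88299472232956 330.1641719674331 seen 314 354 18
198 pred 312.48927923735675 325.7927072409284 seen 306 339 20
tab px [[429.4547 225.0945]]
N 3 row [-1.359, 3.548, -0.197, -0.004, -0.002, -0.003] mid [ 0.5354 -0.1231  0.2566]
N 2 row [-0.0, -0.0, 2.85, 0.0, 0.0, -0.0] mid [ 0.6003 -0.1628  0.2315]
```

```bash
python3 - <<'E'
from h import *
c=dict(np.load("pics/w15.npz"));g=c["img"].astype(int)
for r in(85,130,170,210,235): print(r,[f"{a//10}/{(a-b)}" for a,b in zip(g[r,296:346:2,0],g[r,296:346:2,2])])
# tab: rows along column through predicted tab
print(g[190:260:3,429,0])
E
```

```text
85 ['13/15', '13/18', '13/21', '12/19', '12/20', '11/15', '10/12', '17/19', '12/22', '11/23', '15/28', '25/14', '25/4', '25/4', '25/4', '25/4', '25/4', '23/34', '9/9', '7/7', '5/11', '8/10', '18/18', '22/17', '22/16']
130 ['9/7', '10/4', '11/19', '12/21', '13/21', '12/21', '13/24', '12/23', '15/29', '25/12', '25/5', '25/6', '25/4', '25/5', '25/6', '15/24', '14/14', '14/14', '8/12', '6/12', '11/18', '20/18', '21/16', '22/19', '20/16']
170 ['12/6', '13/25', '13/19', '12/22', '13/20', '12/22', '15/27', '25/14', '25/5', '25/6', '25/6', '25/5', '25/7', '13/19', '14/14', '14/17', '14/14', '8/12', '6/12', '15/17', '21/17', '21/16', '21/16', '22/17', '14/16']
210 ['12/22', '12/20', '11/19', '11/20', '14/26', '24/26', '25/14', '25/15', '25/13', '25/14', '25/20', '9/15', '9/12', '10/13', '9/11', '9/10', '5/11', '6/9', '16/17', '19/15', '20/18', '12/14', '11/16', '12/17', '11/15']
235 ['4/6', '5/12', '10/17', '18/29', '24/17', '25/13', '25/14', '25/15', '25/16', '19/31', '4/7', '4/10', '4/7', '4/8', '4/9', '4/9', '5/9', '15/15', '19/19', '19/16', '19/17', '12/14', '11/12', '11/10', '11/13']
[249 249 247 249 250 249 250 154 142 137 126 237 240 218 241 237 249 247
 226 247  45  58  59  51]
```

```bash
python3 - <<'E'
from h import *
for k in range(4): c=wrist("w16")
g=c["img"].astype(int)
for r in(85,235): print(r,[f"{a//10}" for a in g[r,296:346:2,0]])
print(ctrl.get_state()["time"])
E
```

```text
85 ['10', '13', '13', '12', '13', '12', '10', '16', '12', '12', '13', '25', '25', '25', '25', '25', '25', '25', '8', '9', '4', '5', '16', '22', '22']
235 ['4', '4', '10', '14', '24', '25', '25', '25', '25', '23', '4', '4', '4', '4', '4', '5', '4', '13', '18', '19', '19', '15', '11', '12', '12']
26.425
```

The door rests about 7 mm open at its free edge, steady and within the 15 mm limit. On to the catch.

Call:
{"method": "send_rows", "body": {"series": [[[-1.36, 3.55, -0.2, -0.004, -0.002, -0.003, -1], [-1.36, 3.55, -0.2, -0.004, -0.002, -0.003, -1], [-1.36, 3.55, -0.2, -0.004, -0.002, -0.003, -1], [0, 0, 2.8, 0, 0, 0, -1], [0, 0, 2.7, 0, 0, 0, -1], [0, 0, 0, 0, 0, 0, -1], [0, 0, 0, 0, 0, 0, -1]]]}}

```text
time: 27.3
eef_pos: [0.6018, -0.1635, 0.2077]
tcp_rot: [0.767, 0.641, 0.0, 0.002]
contact_force: [-0.4, -0.6, 2.1]
opening: 0.0
finger_force: 0.0
```

```bash
python3 - <<'E'
from h import *
T=pose();print(T[:3,3],"err",(np.linalg.inv(T)@tool(0,-.065,.205))[:3,3],ctrl.get_state()["contact_force"])
row(tool(0,.010,.205),N=10)
E
```

```text
[ 0.6018 -0.1635  0.2077] err [ 0.0004 -0.0017  0.0027] [-0.393  -0.6133  2.0801]
N 10 row [0.754, -0.017, 0.027, 0.0, 0.0, -0.0] mid [ 0.6077 -0.1262  0.2063]
```

Call:
{"method": "send_rows", "body": {"series": [[[0, -0.15, 0.25, 0, 0, 0, -1], [0.9, 0, 0, 0, 0, 0, -1], [0.9, 0, 0, 0, 0, 0, -1], [0.9, 0, 0, 0, 0, 0, -1], [0.9, 0, 0, 0, 0, 0, -1], [0.9, 0, 0, 0, 0, 0, -1], [0.9, 0, 0, 0, 0, 0, -1], [0.9, 0, 0, 0, 0, 0, -1], [0, 0, 0, 0, 0, 0, -1]]]}}

```text
time: 28.42
eef_pos: [0.6112, -0.1, 0.2042]
tcp_rot: [0.767, 0.641, 0.0, 0.001]
contact_force: [0.6, -0.3, 0.1]
opening: 0.002
finger_force: 0.0
```

Call:
{"method": "send_rows", "body": {"series": [[[0.4, 0, 0, 0, 0, 0, -1], [0.4, 0, 0, 0, 0, 0, -1], [0.4, 0, 0, 0, 0, 0, -1], [0, 0, 0, 0, 0, 0, -1], [0, 0, 0, 0, 0, 0, -1]]]}}

```text
time: 29.05
eef_pos: [0.6129, -0.0905, 0.2041]
tcp_rot: [0.768, 0.641, -0.001, 0.002]
contact_force: [-1.5, -4.1, -0.9]
opening: -0.002
finger_force: 2.5
```

```bash
python3 - <<'E'
from h import *
T=pose();print((np.linalg.inv(tool(0,0,0))@T)[:3,3],ctrl.get_state()["contact_force"])
S=ctrl.read_camera("side");cv2.imwrite("pics/s2.png",S["img"][:,:,::-1])
E
```

```text
[ 0.0084 -0.0004 -0.2041] [-1.5004 -4.1395 -0.9425]
```

The tool is at chamber y = +8.4 mm with 4 N, so the catch is at its stop. Next I'll retreat, rise, and go above the button.

Call:
{"method": "send_rows", "body": {"series": [[[-0.8, 0, 0, 0, 0, 0, -1], [-1.4, 0, -0.5, 0, 0, 0, -1], [-1.4, 0, -0.5, 0, 0, 0, -1], [0, 0, 0, 0, 0, 0, -1], [0, 0, 0, 0, 0, 0, -1], [0, 0, 0, 0, 0, 0, -1]]]}}

```text
time: 29.85
eef_pos: [0.6069, -0.1244, 0.2143]
tcp_rot: [0.767, 0.641, -0.0, 0.001]
contact_force: [0.1, 0.1, 0.0]
opening: 0.004
finger_force: 0.0
```

```bash
python3 - <<'E'
from h import *
c=wrist("w17");T=c["T"];print("cham y,x,-z",(np.linalg.inv(tool(0,0,0))@T)[:3,3],ctrl.get_state()["contact_force"])
row(tool(0,-.026,.213),N=1)
g=c["img"].astype(int)
P=proj(c,[cham(0,.024,.217),cham(0,.021,.217),cham(0,.027,.217),cham(0,.047,.196),cham(0,-.003,.196)]);print(P)
r=[int(p[1]) for p in P];x=int(P[0,0]);print(x,g[r[0]-40:r[0]+40:2,x-20,0])
E
```

```text
cham y,x,-z [-0.0261 -0.0003 -0.2143] [0.1582 0.401  0.2529]
N 1 row [-0.002, 0.033, 0.124, 0.002, 0.001, -0.001] mid [ 0.6069 -0.1243  0.2142]
[[254.9337 152.0384]
 [254.9373 158.9609]
 [254.9299 145.0386]
 [254.5234  95.6343]
 [254.6094 196.9748]]
254 [248 248 246 243 244 245 246 245 247 247 247 246 247 247 137 133 138 141
 236 247 247 240 231 200 250 243 246 247 244 246 243 242 241 243 242 242
 242 243 247 146]
```

Call:
{"method": "send_rows", "body": {"series": [[[0, 0, 1.0, 0, 0, 0, -1], [0, 0, 1.0, 0, 0, 0, -1], [0, 0, 0.4, 0, 0, 0, -1], [0, 0, 0.2, 0, 0, 0, -1], [0, 0, 0.2, 0, 0, 0, -1], [0, 0, 0.1, 0, 0, 0, -1], [0, 0, 0.1, 0, 0, 0, -1], [0, 0, 0, 0, 0, 0, -1]]]}}

```text
time: 30.9
eef_pos: [0.6072, -0.1248, 0.1851]
tcp_rot: [0.767, 0.641, 0.0, 0.002]
contact_force: [-2.2, 0.4, 4.3]
opening: 0.002
finger_force: 2.1
```

Call:
{"method": "send_rows", "body": {"series": [[[0, 0, 0.15, 0, 0, 0, -1], [0, 0, 0.1, 0, 0, 0, -1], [0, 0, 0, 0, 0, 0, -1], [0, 0, 0, 0, 0, 0, -1], [0, 0, 0, 0, 0, 0, -1]]]}}

```text
time: 31.52
eef_pos: [0.6073, -0.1248, 0.185]
tcp_rot: [0.767, 0.641, 0.0, 0.002]
contact_force: [-6.2, 1.7, 11.8]
opening: 0.003
finger_force: 6.0
```

The button bottomed out at z = 0.185 with 12 N. I'll rise and check the door.

Call:
{"method": "send_rows", "body": {"series": [[[0, 0, -0.5, 0, 0, 0, -1], [0, 0, -1.5, 0, 0, 0, -1], [0, 0, -2.5, 0, 0, 0, -1], [0, 0, -2.6, 0, 0, 0, -1], [0.8, -3.3, 0, 0, 0, 0, -1], [0.8, -3.4, 0, 0, 0, 0, -1], [0.9, -3.5, 0, 0, 0, 0, -1], [0, 0, 0, 0, 0, 0, -1], [0, 0, 0, 0, 0, 0, -1], [0, 0, 0, 0, 0, 0, -1]]]}}

```text
time: 32.78
eef_pos: [0.5119, -0.0824, 0.253]
tcp_rot: [0.768, 0.641, 0.0, 0.002]
contact_force: [0.2, -0.8, -0.9]
opening: 0.004
finger_force: 0.0
```

```bash
python3 - <<'E'
from h import *
c=wrist("w18");print(c["T"][:3,3])
g=c["img"].astype(int)
X=[(door(0)@[x,y,.15,1])[:3] for x in(-.005,.005) for y in(-.012,-.07,-.13,-.142)];P=proj(c,X);print(P)
for k in(0,1,2):
    r=int(P[k,1])+(8 if k==0 else 0);x0=int(P[k,0])-24;print(r,x0,[f"{a//10}" for a in g[r,x0:x0+60:2,0]])
E
```

```text
[ 0.5119 -0.0824  0.253 ]
[[309.2859 100.8117]
 [305.9011 182.785 ]
 [302.327  256.5709]
 [301.6222 269.998 ]
 [323.8456 100.9187]
 [319.5463 182.746 ]
 [315.0091 256.4336]
 [314.1147 269.8459]]
108 285 ['8', '11', '15', '12', '13', '12', '12', '10', '10', '14', '12', '12', '16', '25', '25', '25', '25', '25', '25', '10', '4', '5', '6', '15', '24', '21', '21', '21', '21', '21']
182 281 ['11', '8', '8', '9', '9', '11', '11', '11', '11', '11', '13', '25', '25', '25', '25', '25', '25', '15', '12', '11', '12', '5', '7', '18', '21', '21', '21', '13', '14', '13']
256 278 ['3', '4', '4', '4', '4', '4', '8', '11', '19', '24', '24', '24', '24', '25', '14', '3', '4', '3', '6', '8', '4', '9', '17', '18', '19', '11', '11', '10', '11', '11']
```

```bash
python3 -c "
from plant import ctrl
print(ctrl.sign_off())"
```

```text
the job is handed in; nothing more can be done
None
```

I hung the door on both pins, swung it shut, slid the catch to its stop, pressed the button fully down and handed in at about 33 s; I have no verdict back. The door's free edge rests about 6–7 mm short of fully shut (limit 15 mm).

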